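Turn plant-ladder rungs by rolling and lay them in the glue-up jig

ROBOT

A 6-joint arm with a two-finger parallel gripper is mounted at the origin on a cart in front of the work surface, level with it; the furniture and walls round the work are solid. World frame = base frame: x ahead of the robot, y to its left, z up, the work surface at z = 0. Lengths are in m, angles in rad, forces in N, time in s.
With the tool pointing down it reaches from about 0.425 to 0.95 m from the base axis. Payload 3.5 kg.
Tool frame: the origin (TCP) lies midway between the tips of the shut fingers; the grasp point (between the pads) lies 19 mm behind it; y points along the fingers, x is the direction in which the jaws open and shut, and the axes are right-handed (so a half turn about y gives the same grasp; the last joint's range is limited). The gripper opens to 85 mm and grips with 20 to 120 N. Pads are 22 mm wide; open, the fingers measure 114 mm over their backs; the gripper's body (76 mm by 85 mm) begins 54 mm behind the grasp point. The pads swing forward as they close: fully open they stand 13 mm farther back than shut.
Start: joints at [1.109, 0.286, 1.577, -0, 1.279, -0.15], TCP at [0.207, 0.642, 0.231] pointing down, gripper open.
Joint ranges: [-2.77, 2.77], [-0.9, 2.22], [0.21, 2.48], [-1.53, 4.67], [0.24, 2.81], [-2.84, 2.84]. Speed limits (rad/s): [2.79, 2.79, 3.14, 3.14, 3.14, 3.14].

INTERFACE

Orientations are given as a unit quaternion [x, y, z, w].
In Python, from plant import ctrl, viewer gives the robot as it stands.
- The arm moves only by the tool step_arm, never from a script. Its argument "rows" is a list of rows, each a list of 3 entries, a list of its own where there are three numbers: the turn, a rotation vector about the tool's x, y, z in degrees, then the shift along the tool's x, y, z in mm, then the closure, from 0 (fully open) to 1 (shut). A call has 1 to 10 rows; each row is the pose to reach, as a shift and turn from the pose commanded when the call began, along the tool's axes at that moment; what a row does not reach only later rows make up. A row lasts 1/12 s, in which the tool goes at most 41.7 mm and 7.16 degrees, less where a joint would pass 70% of its speed; a pose out of reach is approached as far as the arm can. A call with a gripper value outside its range is refused whole. The fingers move at their own pace and stop on an object; "newtons" is the grip in N (left out, the last holds). Time passes only in rows, so rows that repeat a pose let the fingers close. It gives the time, the measured TCP pose, the force and the opening at its end, in the units of the state.
- ctrl.get_state(): the state, without advancing time (a new reading comes with each control period).
- viewer.read_camera(name): name is "scene" or "top"; returns (picture, depth): 384x512x3 uint8, red, green, blue; 384x512 float32, m along the optical axis (not along the pixel's ray), 0 where there is no reading.
- viewer.calibration(name): a dict with "K" (3x3 intrinsics, pixels), "R" (3x3) and "t" (3): a world point X has camera coordinates R X + t. Camera axes: x right, y down, z forward; pixel columns grow to the right and rows downward; lengths in m; the calibration is good to about 2 mm. A picture is of the moment at which its call begins. calibration takes no time and is no camera call.
- ctrl.sign_off(): hands the job in, once; it reports no verdict.
The state is a dict: "time": time; "qpos": joint angles; "dq": joint speeds; "joint_efforts": joint torques, N m; "eef_pos": TCP position; "tcp_rot": TCP orientation; "contact_force": force on the tool from outside, world axes, zero at the start; "wrist_torque": the same for the moment, N m; "opening": opening from 0.0 (shut) to 1.0 (fully open).
Only numpy, scipy, OpenCV 4.12 (cv2) and the standard library are available. Lean on these libraries where they do the work, as an engineer would, in place of code of your own. Each camera call takes 0.05 s, during which the arm holds its last target.

TASK

Set up the plant-ladder glue-up jig: first draw the jig's steel keeper bar fully back so that the slots are open. Then turn every rung that is there by rolling it along the table top until its flat tongues stand on edge (do not pick up a rung to turn it in the air), and lay each rung down into a nest of its own in the jig, both tongues fully down in their slots. When all are in, slide the keeper fully home over the tongues, and leave the pot, the tape and the ribbon spool alone.

Things in the scene. Friction and masses are not known exactly. Their poses are not given: they have to be found in the camera images.
- rung_0_center (a point): Middle of loose wooden rung 0 on its axis (18 mm up when on the table); may be absent. Round bar 36 mm diameter, 120 mm long; at each end a tongue 20 long (160 over all), 28 wide, 12 thick, within the bar's circle, so it rolls freely. Own z along the rung, x along the tongues' width (x up or down = tongues on edge; starts 45 to 90 degrees off), y through their thickness. Ends and faces alike.
- rung_1_center (a point): Middle of loose wooden rung 1 on its axis (18 mm up when on the table); may be absent. Round bar 36 mm diameter, 120 mm long; at each end a tongue 20 long (160 over all), 28 wide, 12 thick, within the bar's circle, so it rolls freely. Own z along the rung, x along the tongues' width (x up or down = tongues on edge; starts 45 to 90 degrees off), y through their thickness. Ends and faces alike.
- rung_2_center (a point): Middle of loose wooden rung 2 on its axis (18 mm up when on the table); may be absent. Round bar 36 mm diameter, 120 mm long; at each end a tongue 20 long (160 over all), 28 wide, 12 thick, within the bar's circle, so it rolls freely. Own z along the rung, x along the tongues' width (x up or down = tongues on edge; starts 45 to 90 degrees off), y through their thickness. Ends and faces alike.
- jig: Jig fixed to the table; origin at the centre of its underside, x away from the robot within 0.25 rad, z up. Plywood base 190 (x) by 275 mm (y), 6 mm thick; two wooden end rails, from 62 mm either side of the middle in x out to the ends (-103, +92 mm), 47 mm tall, three slots each. Open between the rails but for two ribs 12 mm high, 10 wide, midway between nests, so fingers reach down beside a rung.
- cavity_0 (a point): Nest 0, at the jig's -y side (85 mm pitch): where the middle of a fully seated rung is, 30 mm above the table. The rung lies along the jig's x, tongues on edge in slots 18 mm wide, floor 16 and rim 47 mm above the table.
- cavity_1 (a point): Nest 1, in the middle, like nest 0. A rung going in has 3 mm of play to each side and 2 mm along; its tongues enter only within about 0.2 rad of upright. A seated tongue's upper edge is 3 mm below the slot's rim.
- cavity_2 (a point): Nest 2, at the jig's +y side, like nest 0. Any rung fits any nest, either way round.
- keeper (a joint): Steel comb bar on the jig's near (-x) rail, 49 to 54 mm above the table. 0 = drawn fully back towards the jig's -y: its three 26 mm tabs stand beside the slots; 0.042 = fully home towards +y: tabs over the near slots. Starts at 0.030 to 0.042, stays where left, takes about 2 to 5 N. A tongue that is not down blocks it.
- keeper_knob (a point): Middle of the keeper's upright black round knob (18 mm diameter, from 54 to 87 mm above the table; this point is 73 mm up), 94 mm to the robot's side of the jig's middle line (at the middle of its length when home, 42 mm towards -y when drawn back). It moves with the keeper along the jig's y axis; push it sideways or pinch it from above.
- clay_pot: Small clay pot, 75 mm across, 70 mm tall, standing loose behind the work; origin under its centre. To be left alone.
- tape_roll: Roll of tan tape, 100 mm across, 25 mm tall, lying flat and loose behind the work; origin under its centre. To be left alone.
- ribbon_roll: White ribbon spool, 100 mm across, 50 mm tall, standing loose behind the work; origin under its centre. To be left alone.

How it is judged:
By the outcome, as a careful person would: the job done as asked, in the order asked, and still so for the second after the job is handed in, with the robot touching nothing.
Of rung_0, rung_1, rung_2 only 2 to 3 are there at a start; the rules pass over those that are not, and their reading is None.
At some moment in a run one of rung_0, rung_1, rung_2 may be knocked a few centimetres aside while the robot is not near it.
Once in a run the grip may slacken for a moment while it holds something.
It also fails if it takes over 210 s, if anything falls off the work surface, if the arm or the gripper's body presses on something with over 40 N, if the wrist force passes 120 N, or if a joint passes its speed limit or range.

## Working session

There is one attempt and no reset: what is moved stays moved. The work goes in short steps, Python scripts to look and compute and a tool call to move; the robot and the scene stay as the last step left them, time stands still between calls to the robot, and variables do not carry over. Pictures are saved under pics/ and viewed, and the job is handed in when it is done.

Besides the shell and the picture viewer there is one more tool, called as name([rows], argument=value, ...), one row to a line, values as JSON. step_arm: Moves the arm, as the interface text tells. Its arguments: {"type":"object","properties":{"rows":{"type":"array"},"newtons":{"type":"number"}},"required":["rows"]}

```bash
ls; mkdir -p pics; python3 - <<'E'
from plant import ctrl, viewer
import cv2,numpy as np
print(ctrl.get_state())
for n in("scene","top"):
    p,d=viewer.read_camera(n); cv2.imwrite(f"pics/{n}0.png",p[:,:,::-1]); np.save(f"pics/{n}0_d.npy",d)
    print(n,viewer.calibration(n))
E
```

```text
pics
{'time': 0.0, 'qpos': array([ 1.10900480e+00,  2.87215636e-01,  1.57820172e+00,  7.39627519e-06,
        1.27855978e+00, -1.50026359e-01]), 'dq': array([-0.00074324,  0.00068937,  0.00087223,  0.00103387,  0.00331619,
        0.0005513 ]), 'joint_efforts': array([-1.17513857e-03, -4.05971646e+01, -2.92628735e+01, -1.46440962e-04,
        5.67928029e-03,  2.73415701e-06]), 'eef_pos': array([0.20673956, 0.64186918, 0.22990046]), 'tcp_rot': array([ 0.5719502 ,  0.41556139, -0.41705964, -0.57117681]), 'contact_force': array([0.03709768, 0.615258  , 0.01519197]), 'wrist_torque': array([ 0.04416479, -0.02193953,  0.02717011]), 'opening': 1.0023217344896}
scene {'K': array([[370.20677034,   0.        , 258.10606126],
       [  0.        , 370.20677034, 192.08600967],
       [  0.        ,   0.        ,   1.        ]]), 'R': array([[ 0.8251363 , -0.56492452,  0.00322122],
       [-0.29037703, -0.42900583, -0.85535675],
       [ 0.48459393,  0.70485054, -0.51802939]]), 't': array([-0.52613007,  0.23039777,  0.84713656])}
top {'K': array([[390.07094251,   0.        , 253.07641272],
       [  0.        , 390.07094251, 191.00329049],
       [  0.        ,   0.        ,   1.        ]]), 'R': array([[-0.01702279, -0.99958136, -0.02339517],
       [-0.99879768,  0.01807597, -0.04556822],
       [ 0.04597204,  0.02259134, -0.99868724]]), 't': array([0.00526231, 0.60806438, 1.12323975])}
```

View pics/scene0.png

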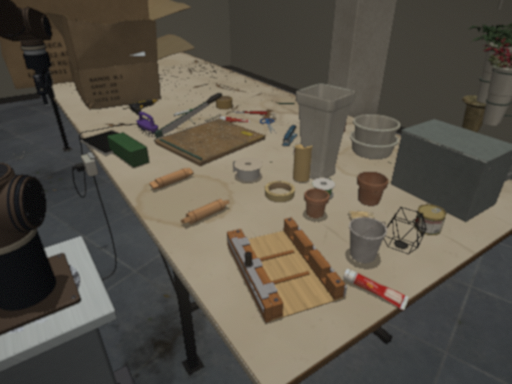

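View pics/top0.png

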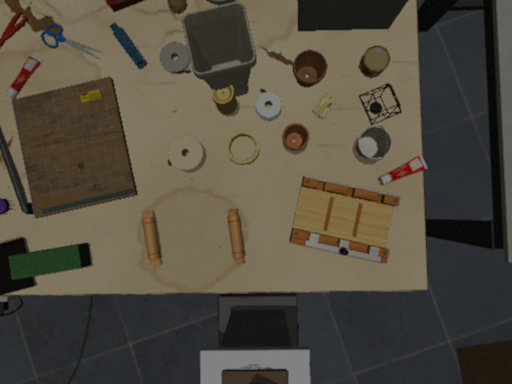

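```bash
cat > h.py <<'E'
import cv2,numpy as np
from plant import ctrl, viewer
C={n:viewer.calibration(n) for n in("scene","top")}
def ray(n,u,v,z):
    c=C[n];R=c["R"];o=-R.T@c["t"];d=R.T@np.linalg.inv(c["K"])@np.array([u,v,1.])
    return o+d*(z-o[2])/d[2]
def proj(n,X):
    c=C[n];p=c["K"]@(c["R"]@np.array(X,float)+c["t"]);return p[:2]/p[2]
def snap(n,tag):
    p,d=viewer.read_camera(n);np.save(f"pics/{n}{tag}.npy",p);np.save(f"pics/{n}{tag}_d.npy",d);cv2.imwrite(f"pics/{n}{tag}.png",p[:,:,::-1]);return p,d
def crop(n,tag,u0,u1,v0,v1,k):
    p=cv2.imread(f"pics/{n}{tag}.png")[v0:v1,u0:u1]
    p=cv2.resize(p,None,fx=k,fy=k,interpolation=cv2.INTER_CUBIC);p=cv2.convertScaleAbs(p,alpha=1.5)
    return p
E
python3 - <<'E'
from h import *
cv2.imwrite("pics/c0a.png",crop("top","0",135,255,195,275,6))
cv2.imwrite("pics/c0b.png",crop("scene","0",140,240,160,230,7))
cv2.imwrite("pics/c0c.png",crop("top","0",285,405,170,270,6))
cv2.imwrite("pics/c0d.png",crop("scene","0",215,350,215,325,5))
E
```

```text
(no output)
```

View pics/c0a.png

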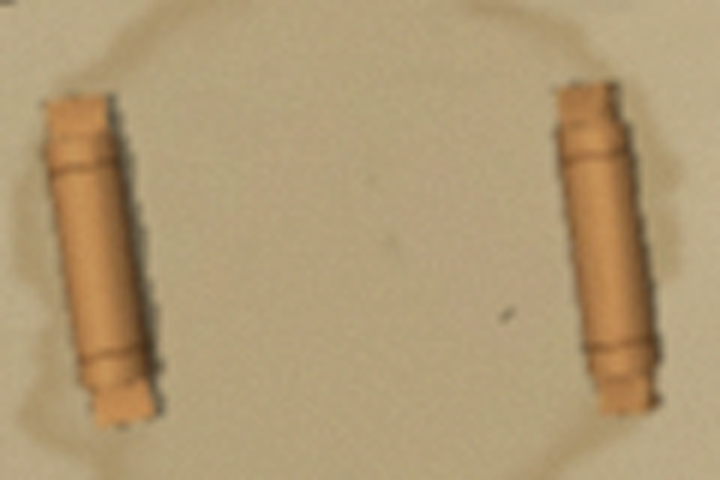

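View pics/c0b.png

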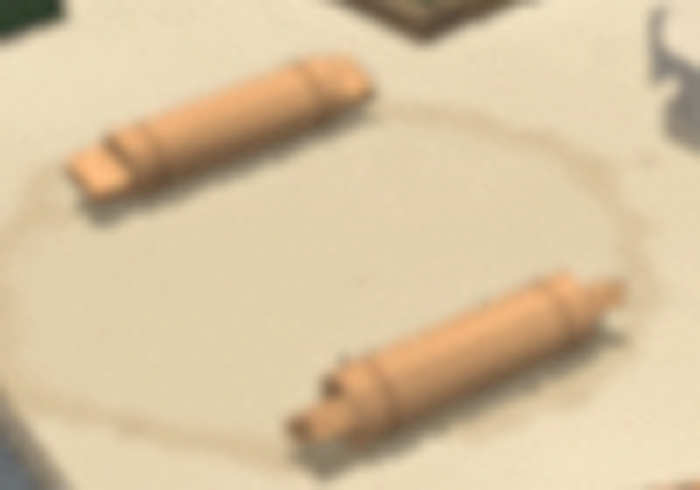

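View pics/c0c.png

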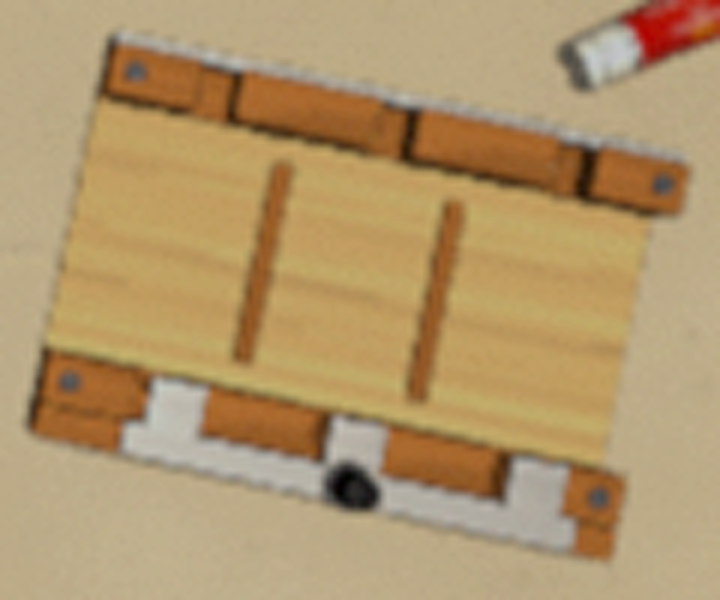

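View pics/c0d.png

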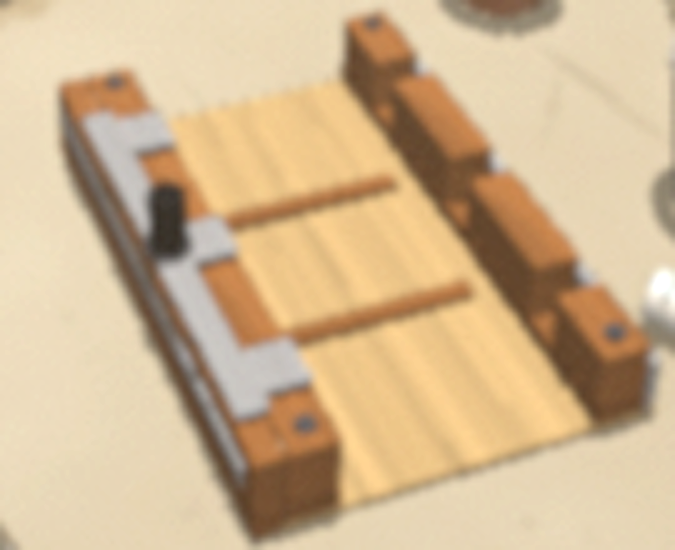

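```bash
cat >> h.py <<'E'
def cloud(n,d):
    c=C[n];v,u=np.mgrid[:384,:512];k=c["K"]
    P=np.stack([(u-k[0,2])/k[0,0]*d,(v-k[1,2])/k[1,1]*d,d],-1)
    return (P-c["t"])@c["R"]
def state():
    from scipy.spatial.transform import Rotation as Ro
    s=ctrl.get_state();R=Ro.from_quat(s["tcp_rot"]).as_matrix()
    print("t",round(s["time"],2),"p",s["eef_pos"].round(4),"\nR(cols x,y,z)\n",R.round(3),"\nF",s["contact_force"].round(1),"open",round(float(s["opening"]),3),"q",s["qpos"].round(2))
    return s,R
E
python3 - <<'E'
from h import *
state()
for n in("top","scene"):
    d=np.load(f"pics/{n}0_d.npy");P=cloud(n,d)
    # table check
    m=(P[...,0]>.5)&(P[...,0]<.7)&(abs(P[...,1]+.0)<.08)&(d>0)
    print(n,"table z",np.median(P[m][:,2]),P[m][:,2].std())
d=np.load("pics/top0_d.npy");P=cloud("top",d)
print(P[180:268,290:400,2].max())
m=(d>0)&(P[...,2]>.036)&(P[...,2]<.06);m2=np.zeros_like(m);m2[170:270,285:405]=1;m&=m2
for q in range(170,270,4): print(''.join('%2d '%min(99,max(0,round(1000*z))) for z in P[q,288:402:3,2]))
E
```

```text
t 0.1 p [0.2068 0.6419 0.23  ] 
R(cols x,y,z)
 [[ 0.307 -0.001 -0.952]
 [ 0.952 -0.002  0.307]
 [-0.002 -1.     0.   ]] 
F [-0.1 -0.4 -0. ] open 1.0 q [ 1.11  0.29  1.58  0.    1.28 -0.15]
top table z -0.00035786219453441237 0.008148540159378711
scene table z -0.0016221074665305382 0.2787206841470843
1.149596731673806
 0  1  0  0  0  4  0  2  0  3  0  1  0  3  0  0  0  1  0  0  0  1  2  0  3  0  0  0  1  1  0  0  3  0  0  1 18 16 
 0  1  0  0  1  3  0  0  1  0  0  0  0  0  1  0  2  0  1  0  0  0  0  3  0  0  0  0  0  0  0  0  0 19 25 25 28 23 
 0  0  0  0  0 15 44 50 36 36  3  0  1  0  0  1  0  0  0  0  1  1  1  4  1  5  0  0  3  0  1 27 30 29 29 27 24 17 
 1  1  0  1  0 45 53 49 45 47 46 17 24 43 37 39 34  1  1  0  0  0  0  0  0  3  1  0  0  1  0 19 29 27 23  0  1  3 
 0  0  0  0  3 24 51 48 45 45 18 12 35 46 44 46 48 44 48 45 37 38 31  1  1  3  0  3  1  0  0  0  0  5  0  0  4  0 
 0  0  0  0  0  7  2  4  7  4  3 18 41 47 45 48 44 44 45 46 44 19 39 50 48 47 37 38 34  0  1  0  0  2  1  1  2  0 
 1  0  0  0  5  6  7  7  8  8  7  3  6 11  4  4  4 18 41 49 17 16 47 44 46 47 47 48 45 48 
[... 1393 characters left out ...]
1  2  0  1 
 0  0  0  0  1  2 48 53 56 55 53 50 53 54 55 52 49 53 55 51 57 46 48 45 47 42 47 12 25 22  3  2  7  0  1  0  0  0 
 0  0  0  1  0  0  0  0  0  1  4  1 43 55 55 54 57 52 78 89 55 53 45 46 46 46 46 16 51 54 51 44 47 48  0  2  0  0 
 4  1  0  0  1  0  0  0  0  4  2  3  1  0  0  0  0  4 75 90 54 56 51 56 57 54 54 56 57 54 55 45 49 48 99  1  2  1 
 0  3  0  0  0  1  0  0  0  2  0  1  0  0  1  0  2  0  0  0  4  2  1  0 48 52 54 52 52 51 54 49 44 47  0  0  0  0 
 2  0  1  0  0  0  2  0  0  0  0  0  3  0  0  0  0  2  0  0  1  0  1  0  1  3  1  0  0  0 35 46 48 48  0  0  2  0 
 1  3  0  0  0  0  0  0  0  0  2  0  0  0  0  4  0  0  0  0  0  1  0  0  3  1  0  0  0  0  1  0  1  2  4  0  2  0
```

```bash
cat >> h.py <<'E'
def jigfit(d):
    P=cloud("top",d);m=(d>0)&(P[...,2]>.036)&(P[...,2]<.06);m2=np.zeros_like(m);m2[170:270,285:405]=1;m&=m2
    n,l,s,_=cv2.connectedComponentsWithStats(m.astype(np.uint8),connectivity=8)
    return P,m
E
python3 - <<'E'
from h import *
from scipy.optimize import minimize
d=np.load("pics/top0_d.npy");P,m=jigfit(d)
m[:190,395:]=0; m[:176,380:]=0
# remove red tube region (world: far right) - keep via z>.04
X=P[m];X=X[X[:,2]>.040]
c,sz,a=cv2.minAreaRect((X[:,:2]*1000).astype(np.float32));print(c,sz,a)
# yaw from bilateral: far-rail points line fit top surface centroid per col
box=cv2.boxPoints((c,sz,a));print(box.round(1))
a_=np.deg2rad(a if sz[0]<sz[1] else a-90)
ex=np.array([np.cos(a_),np.sin(a_)]);ex*=np.sign(ex[0]);ey=np.array([-ex[1],ex[0]])
print("yaw",np.arctan2(ex[1],ex[0]))
# origin: box centre is at jig x=-5.5mm
o=np.array(c)+5.5*ex;print("origin",o)
Q=np.stack([(P[...,:2]*1000-o)@ex,(P[...,:2]*1000-o)@ey,P[...,2]*1000],-1)
q=Q[m]; print(np.percentile(q[:,0],[1,99]),np.percentile(q[:,1],[1,99]))
# slots in far rail
s=(Q[...,0]>66)&(Q[...,0]<88)&(d>0)&(abs(Q[...,1])<137)
y=Q[s][:,1];z=Q[s][:,2]
for b in range(-137,138,4):
    k=(y>=b)&(y<b+4);print(b+2,z[k].mean().round() if k.any() else None,end=' | ')
# knob
k=(Q[...,2]>66)&(Q[...,2]<100)&(abs(Q[...,0]+94)<25)&(abs(Q[...,1])<80)
print("\nknob",Q[k].mean(0),k.sum())
for sx in (0,):
  for yy in(-85,0,85): print("nest",yy,o+ey*yy)
# rail inner edges
for lo,hi in((-70,-54),(54,70)):
  for b in range(lo,hi,2):
    k=(Q[...,0]>=b)&(Q[...,0]<b+2)&(abs(abs(Q[...,1])-42)<20)&(d>0);print(b+1,np.median(Q[k][:,2]).round(),end=' | ')
E
```

```text
(521.1787719726562, -263.5032043457031) (275.0857238769531, 194.85989379882812) 76.67391204833984
[[ 394.7 -374.9]
 [ 584.3 -419.8]
 [ 647.7 -152.1]
 [ 458.1 -107.2]]
yaw -0.23258411116681668
origin [ 526.53067911 -264.77091487]
[-100.85574229   92.48826676] [-134.69571309  135.35874365]
-135 47.0 | -131 47.0 | -127 48.0 | -123 47.0 | -119 47.0 | -115 46.0 | -111 47.0 | -107 48.0 | -103 48.0 | -99 48.0 | -95 33.0 | -91 19.0 | -87 16.0 | -83 17.0 | -79 None | -75 46.0 | -71 47.0 | -67 46.0 | -63 47.0 | -59 48.0 | -55 47.0 | -51 47.0 | -47 47.0 | -43 46.0 | -39 46.0 | -35 47.0 | -31 46.0 | -27 48.0 | -23 46.0 | -19 47.0 | -15 47.0 | -11 37.0 | -7 21.0 | -3 15.0 | 1 15.0 | 5 None | 9 44.0 | 13 47.0 | 17 46.0 | 21 46.0 | 25 46.0 | 29 47.0 | 33 46.0 | 37 46.0 | 41 47.0 | 45 47.0 | 49 47.0 | 53 47.0 | 57 47.0 | 61 46.0 | 65 47.0 | 69 46.0 | 73 46.0 | 77 27.0 | 81 15.0 | 85 16.0 | 89 16.0 | 93 44.0 | 97 47.0 | 101 47.0 | 105 46.0 | 109 46.0 | 113 47.0 | 117 47.0 | 121 47.0 | 125 47.0 | 129 47.0 | 133 46.0 | 137 46.0 | 
knob [-91.56781614  -7.55643025  84.26371916] 41
nest -85 [ 506.93878926 -347.48220703]
nest 0 [ 526.53067911 -264.77091487]
nest 85 [ 546.12256896 -182.0596227 ]
-69 47.0 | -67 46.0 | -65 47.0 | -63 47.0 | -61 45.0 | -59 6.0 | -57 6.0 | -55 6.0 | 55 6.0 | 57 5.0 | 59 7.0 | 61 5.0 | 63 18.0 | 65 47.0 | 67 47.0 | 69 48.0 |
```

```bash
cat >> h.py <<'E'
ex=np.array([np.cos(-.2326),np.sin(-.2326)]);ey=np.array([-ex[1],ex[0]]);jo=np.array([.5275,-.265])
def J(x,y,z): 
    p=jo+ex*x+ey*y;return np.array([p[0],p[1],z])
def go(T,yaw=None):
    "shift in tool mm to world T and turn (deg about tool y) so that tool x has heading yaw"
    s,R=state();sh=R.T@(np.array(T)-s["eef_pos"])*1000
    cur=np.arctan2(R[1,0],R[0,0]);
    out=f"shift {sh.round(1)}"
    if yaw is not None:
        e=(yaw-cur+np.pi/2)%np.pi-np.pi/2;out+=f" turn about tool y {-np.rad2deg(e):.1f}"
    print(out)
JY=np.pi/2-.2326
E
python3 - <<'E'
from h import *
go([.5,.35,.23],JY);go([.5,-.1,.23]);go(J(-93,-5,.15))
print(J(-93,-5,0))
E
```

```text
t 0.1 p [0.2068 0.6419 0.23  ] 
R(cols x,y,z)
 [[ 0.307 -0.001 -0.952]
 [ 0.952 -0.002  0.307]
 [-0.002 -1.     0.   ]] 
F [-0.1 -0.4 -0. ] open 1.0 q [ 1.11  0.29  1.58  0.    1.28 -0.15]
shift [-1.879e+02  3.000e-01 -3.686e+02] turn about tool y -4.5
t 0.1 p [0.2068 0.6419 0.23  ] 
R(cols x,y,z)
 [[ 0.307 -0.001 -0.952]
 [ 0.952 -0.002  0.307]
 [-0.002 -1.     0.   ]] 
F [-0.1 -0.4 -0. ] open 1.0 q [ 1.11  0.29  1.58  0.    1.28 -0.15]
shift [-616.2    1.2 -506.7]
t 0.1 p [0.2068 0.6419 0.23  ] 
R(cols x,y,z)
 [[ 0.307 -0.001 -0.952]
 [ 0.952 -0.002  0.307]
 [-0.002 -1.     0.   ]] 
F [-0.1 -0.4 -0. ] open 1.0 q [ 1.11  0.29  1.58  0.    1.28 -0.15]
shift [-13105.2    139.3  91729.6]
[-91.12058518  16.30691848   0.        ]
```

```bash
sed -i 's/p=jo+ex\*x+ey\*y;/p=jo+ex*x*.001+ey*y*.001;/' h.py
```

step_arm([
  [[0,0,0],[-18,0,-36],0],
  [[0,0,0],[-36,0,-72],0],
  [[0,-1,0],[-54,0,-108],0],
  [[0,-2,0],[-72,0,-144],0],
  [[0,-3,0],[-90,0,-180],0],
  [[0,-4.5,0],[-108,0,-216],0],
  [[0,-4.5,0],[-126,0,-252],0],
  [[0,-4.5,0],[-145,0,-288],0],
  [[0,-4.5,0],[-166,0,-330],0],
  [[0,-4.5,0],[-188,0,-368],0],
])

```text
time: 0.93
eef_pos: [0.4955, 0.3545, 0.2308]
tcp_rot: [-0.555, -0.438, 0.439, 0.555]
contact_force: [0.9, 0.7, -0.2]
opening: 0.999
```

```bash
python3 - <<'E'
from h import *
go([.5,-.05,.23],JY);go(J(-93,-5,.15))
E
```

```text
t 0.93 p [0.4955 0.3545 0.2308] 
R(cols x,y,z)
 [[ 0.231 -0.001 -0.973]
 [ 0.973 -0.     0.231]
 [-0.    -1.     0.   ]] 
F [ 0.9  0.7 -0.2] open 0.999 q [ 0.45  0.14  1.74  0.    1.25 -0.88]
shift [-392.5    0.9  -97.8] turn about tool y -0.0
t 0.93 p [0.4955 0.3545 0.2308] 
R(cols x,y,z)
 [[ 0.231 -0.001 -0.973]
 [ 0.973 -0.     0.231]
 [-0.    -1.     0.   ]] 
F [ 0.9  0.7 -0.2] open 0.999 q [ 0.45  0.14  1.74  0.    1.25 -0.88]
shift [-600.4   81.   -81.3]
```

step_arm([
  [[0,0,0],[-40,0,-12],0],
  [[0,0,0],[-80,0,-24],0],
  [[0,0,0],[-120,0,-36],0],
  [[0,0,0],[-160,0,-48],0],
  [[0,0,0],[-200,0,-60],0],
  [[0,0,0],[-240,0,-72],0],
  [[0,0,0],[-280,0,-84],0],
  [[0,0,0],[-320,0,-94],0],
  [[0,0,0],[-358,0,-100],0],
  [[0,0,0],[-392,0,-98],0],
])

```text
time: 1.77
eef_pos: [0.4992, -0.0504, 0.231]
tcp_rot: [0.555, 0.438, -0.438, -0.555]
contact_force: [-0.2, -0.4, -0.3]
opening: 1.004
```

step_arm([
  [[0,0,0],[-40,0,3],0],
  [[0,0,0],[-80,0,6],0],
  [[0,0,0],[-120,0,9],0],
  [[0,0,0],[-160,0,12],0],
  [[0,0,0],[-195,20,15],0],
  [[0,0,0],[-208,50,17],0],
  [[0,0,0],[-208,80,17],0.2],
  [[0,0,0],[-208,80,17],0.5],
  [[0,0,0],[-208,80,17],0.5],
])

```text
time: 2.52
eef_pos: [0.4333, -0.2453, 0.1495]
tcp_rot: [-0.553, -0.438, 0.439, 0.557]
contact_force: [0.4, -0.2, 0.9]
opening: 0.606
```

```bash
python3 - <<'E'
from h import *
go(J(-93,-5,.064),JY)
snap("scene","1");snap("top","1")
cv2.imwrite("pics/c1d.png",crop("scene","1",185,350,185,325,5))
cv2.imwrite("pics/c1c.png",crop("top","1",285,405,170,270,6))
E
```

```text
t 2.52 p [ 0.4333 -0.2453  0.1495] 
R(cols x,y,z)
 [[ 0.232 -0.004 -0.973]
 [ 0.973  0.004  0.232]
 [ 0.003 -1.     0.005]] 
F [ 0.4 -0.2  0.9] open 0.606 q [-0.72 -0.02  2.07  0.    1.09 -2.06]
shift [-2.7 85.4 -3.6] turn about tool y -0.1
```

View pics/c1d.png

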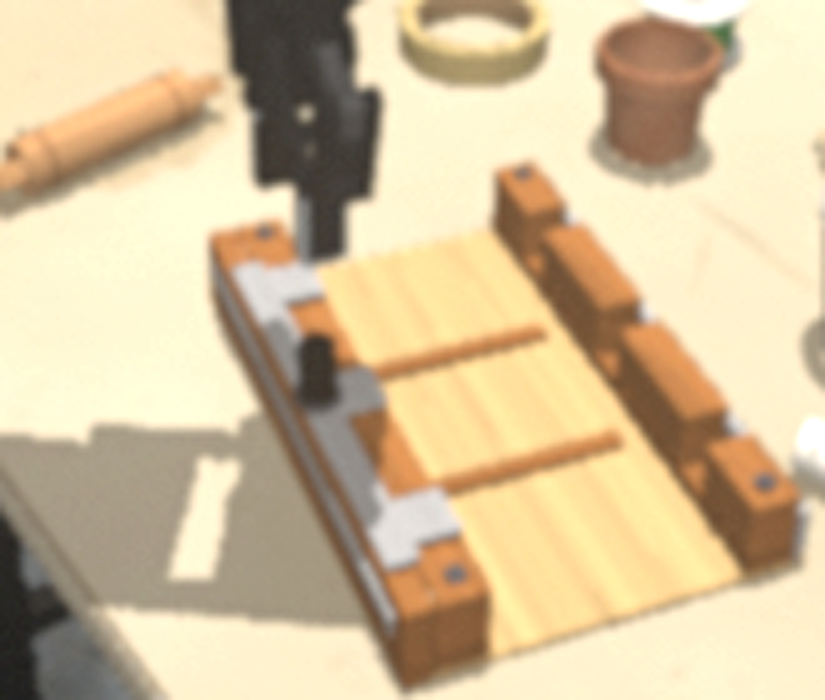

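View pics/c1c.png

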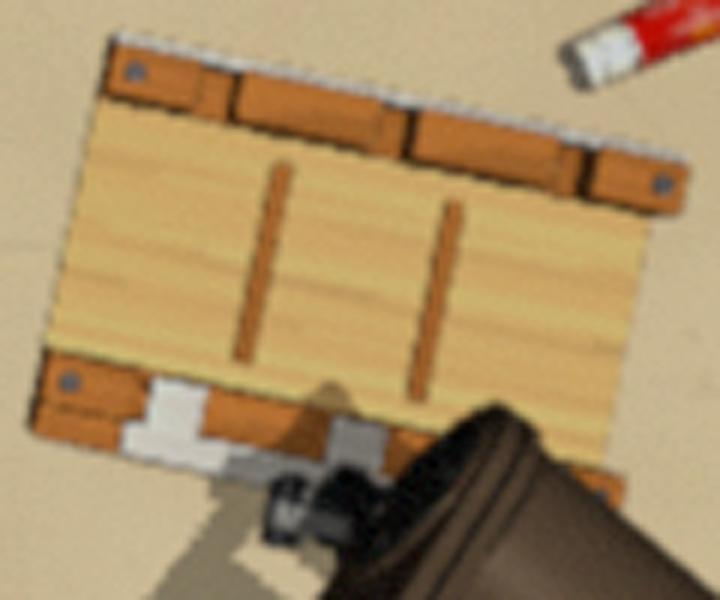

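step_arm([
  [[0,0,0],[-3,25,-2],0.5],
  [[0,0,0],[-3,50,-3],0.5],
  [[0,0,0],[-3,70,-3],0.5],
  [[0,0,0],[-3,83,-3],0.5],
  [[0,0,0],[-3,83,-3],0.5],
  [[0,0,0],[-3,83,-3],0.6],
  [[0,0,0],[-3,83,-3],0.7],
  [[0,0,0],[-3,83,-3],0.8],
  [[0,0,0],[-3,83,-3],0.9],
  [[0,0,0],[-3,83,-3],0.9],
], newtons=25)

```text
time: 3.45
eef_pos: [0.4384, -0.2511, 0.0708]
tcp_rot: [0.556, 0.439, -0.438, -0.553]
contact_force: [0.4, -0.4, 6.3]
opening: 0.199
```

```bash
python3 - <<'E'
from h import *
s,R=state()
p=(s["eef_pos"][:2]-jo)*1000;print("jig",p@ex,p@ey)
E
```

```text
t 3.45 p [ 0.4384 -0.2511  0.0708] 
R(cols x,y,z)
 [[ 0.231  0.004 -0.973]
 [ 0.973 -0.003  0.231]
 [-0.002 -1.    -0.004]] 
F [ 0.4 -0.4  6.3] open 0.199 q [-0.72  0.11  2.11  0.    0.92 -2.06]
jig -89.86897060298315 -6.984995820689533
```

step_arm([
  [[0,0,0],[-4,0,0],0.9],
  [[0,0,0],[-8,0,0],0.9],
  [[0,0,0],[-12,0,0],0.9],
  [[0,0,0],[-16,0,0],0.9],
  [[0,0,0],[-20,0,0],0.9],
  [[0,0,0],[-24,0,0],0.9],
  [[0,0,0],[-28,0,0],0.9],
  [[0,0,0],[-31,0,0],0.9],
  [[0,0,0],[-34,0,0],0.9],
  [[0,0,0],[-34,0,0],0.9],
])

```text
time: 4.28
eef_pos: [0.4307, -0.2836, 0.0708]
tcp_rot: [0.556, 0.439, -0.437, -0.554]
contact_force: [1.2, 4.0, 6.8]
opening: 0.2
```

```bash
python3 - <<'E'
from h import *
s,R=state()
p=(s["eef_pos"][:2]-jo)*1000;print("jig",p@ex,p@ey)
E
```

```text
t 4.28 p [ 0.4307 -0.2836  0.0708] 
R(cols x,y,z)
 [[ 0.232  0.004 -0.973]
 [ 0.973 -0.001  0.232]
 [ 0.    -1.    -0.004]] 
F [1.2 4.  6.8] open 0.2 q [-0.78  0.13  2.08  0.    0.93 -2.12]
jig -89.88246676963266 -40.43789087634401
```

Moving with about 4 N of friction. I'll creep to the stop.

step_arm([
  [[0,0,0],[-1,0,0],0.9],
  [[0,0,0],[-2,0,0],0.9],
  [[0,0,0],[-3,0,0],0.9],
  [[0,0,0],[-4,0,0],0.9],
  [[0,0,0],[-4,0,0],0.9],
])

```text
time: 4.7
eef_pos: [0.4306, -0.2838, 0.0708]
tcp_rot: [-0.554, -0.441, 0.435, 0.556]
contact_force: [4.7, 14.1, 12.1]
opening: 0.197
```

```bash
python3 - <<'E'
from h import *
s,R=state()
p=(s["eef_pos"][:2]-jo)*1000;print("jig",p@ex,p@ey)
snap("scene","2")
cv2.imwrite("pics/c2d.png",crop("scene","2",185,350,185,325,5))
E
```

```text
t 4.7 p [ 0.4306 -0.2838  0.0708] 
R(cols x,y,z)
 [[ 0.234  0.005 -0.972]
 [ 0.972  0.007  0.234]
 [ 0.008 -1.    -0.003]] 
F [ 4.7 14.1 12.1] open 0.197 q [-0.78  0.13  2.08  0.01  0.93 -2.13]
jig -89.90842422967783 -40.65082832295299
```

View pics/c2d.png

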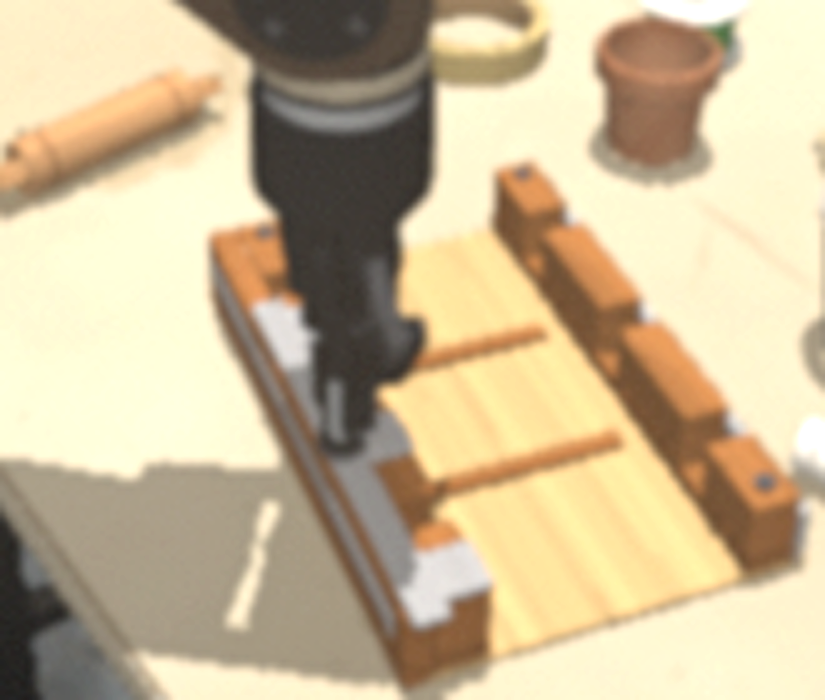

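step_arm([
  [[0,0,0],[3,0,0],0.9],
  [[0,0,0],[3,0,0],0.6],
  [[0,0,0],[3,0,0],0.5],
  [[0,0,0],[3,0,0],0.4],
  [[0,0,0],[3,0,0],0.4],
  [[0,0,0],[3,-30,0],0.4],
  [[0,0,0],[3,-70,0],0.4],
  [[0,0,0],[3,-110,0],0.4],
  [[0,0,0],[3,-130,0],0.4],
  [[0,0,0],[3,-130,0],0.4],
])

```text
time: 5.58
eef_pos: [0.4311, -0.2867, 0.2049]
tcp_rot: [0.559, 0.439, -0.438, -0.551]
contact_force: [0.3, 0.5, 0.5]
opening: 0.603
```

step_arm([
  [[0,0,0],[40,0,0],0.4],
  [[0,0,0],[80,0,0],0.4],
  [[0,0,0],[120,0,0],0.4],
  [[0,0,0],[150,0,0],0.4],
])

```text
time: 5.92
eef_pos: [0.4628, -0.1357, 0.1969]
tcp_rot: [-0.554, -0.438, 0.438, 0.556]
contact_force: [0.6, -0.2, -0.4]
opening: 0.598
```

```bash
python3 - <<'E'
from h import *
s,R=state()
p,d=snap("top","3");snap("scene","3")
cv2.imwrite("pics/c3a.png",crop("top","3",135,255,195,275,6))
cv2.imwrite("pics/c3b.png",crop("scene","3",140,240,160,230,7))
cv2.imwrite("pics/c3c.png",crop("top","3",285,405,170,270,6))
h=cv2.cvtColor(p,cv2.COLOR_RGB2HSV);print(h[238,153],h[220,200],h[235,237])
P=cloud("top",d)
m=((P[...,2]>.012)&(P[...,2]<.05)&(d>0)).astype(np.uint8);m[:,:120]=0;m[:,265:]=0;m[:195]=0;m[280:]=0
n,l,st,ce=cv2.connectedComponentsWithStats(m)
for i in range(1,n):
    if st[i,4]<200: continue
    X=P[l==i];c,sz,a=cv2.minAreaRect((X[:,:2]*1000).astype(np.float32));print(ce[i],np.round(c,1),np.round(sz,1),a,X[:,2].max())
E
```

```text
t 5.92 p [ 0.4628 -0.1357  0.1969] 
R(cols x,y,z)
 [[ 0.232 -0.002 -0.973]
 [ 0.973  0.002  0.232]
 [ 0.001 -1.     0.002]] 
F [ 0.6 -0.2 -0.4] open 0.598 q [-0.5  -0.11  2.07  0.    1.19 -1.83]
[ 15 146 110] [ 19  78 127] [ 15 142 129]
[236.07656968 236.56967841] [477.4  45.9] [159.8  35.9] 6.641567230224609 0.04082120197603131
[151.39307229 238.42771084] [475.6 291.7] [159.7  35.9] 9.246465682983398 0.03964447281088402
```

View pics/c3a.png

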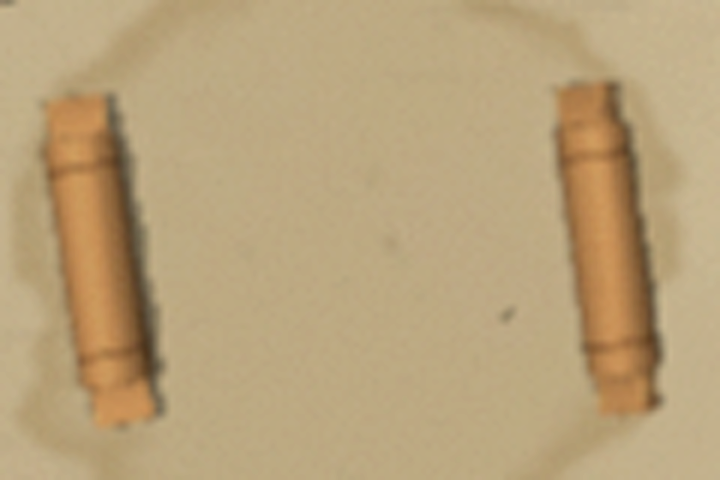

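View pics/c3c.png

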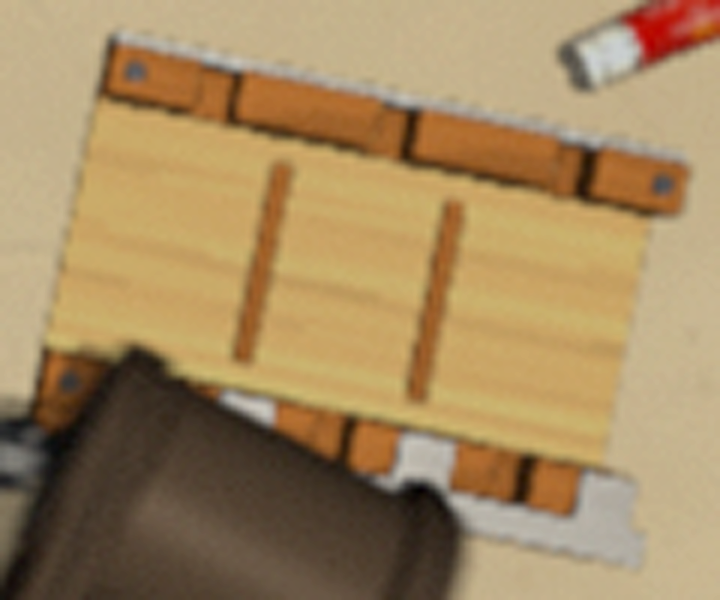

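```bash
cat >> h.py <<'E'
def rungs(tag,zlo=.012,zhi=.055,box=(120,265,150,285)):
    d=np.load(f"pics/top{tag}_d.npy");P=cloud("top",d)
    m=((P[...,2]>zlo)&(P[...,2]<zhi)&(d>0)).astype(np.uint8);k=np.zeros_like(m);k[box[2]:box[3],box[0]:box[1]]=1;m&=k
    n,l,st,ce=cv2.connectedComponentsWithStats(m);out=[]
    for i in range(1,n):
        if st[i,4]<200: continue
        X=P[l==i];c,sz,a=cv2.minAreaRect((X[:,:2]*1000).astype(np.float32))
        if sz[0]<sz[1]: a-=90
        out.append((np.array(c),np.deg2rad(a),np.round(sz,1)))
    return out
def tongue(c,a,tags,z0=-.03,zmax=.05):
    e=np.array([np.cos(a),np.sin(a)]);f=np.array([-e[1],e[0]]);res={}
    for n in("top","scene"):
        Q=[]
        for t in tags:
            d=np.load(f"pics/{n}{t}_d.npy");P=cloud(n,d);P=P[(d>0)]
            q=np.stack([(P[:,:2]*1000-c)@e,(P[:,:2]*1000-c)@f,P[:,2]*1000],-1)
            q=q[(abs(q[:,0])<79)&(abs(q[:,1])<22)&(q[:,2]>5)&(q[:,2]<60)];Q.append(q)
        res[n]=np.concatenate(Q)
    return res
E
python3 - <<'E'
from h import *
for t in "45": snap("top",t);snap("scene",t)
for c,a,sz in rungs("4"):
    print(c,a,sz)
    r=tongue(c,a,"345")
    for n in r:
        q=r[n]
        for s in(-1,1):
            k=q[(q[:,0]*s>63)]
            print(n,s,[ (w,np.median(k[abs(k[:,1]-w)<1.5][:,2]).round(1),(abs(k[:,1]-w)<1.5).sum()) for w in range(-16,19,3)if (abs(k[:,1]-w)<1.5).sum()>3])
E
```

```text
[663.02062988 358.37207031] -0.02213792603544718 [ 51.4 144. ]
top -1 [(-13, np.float64(18.0), np.int64(4)), (-10, np.float64(22.8), np.int64(4)), (-4, np.float64(26.2), np.int64(4)), (-1, np.float64(25.9), np.int64(9)), (2, np.float64(22.9), np.int64(7)), (5, np.float64(25.7), np.int64(8)), (8, np.float64(26.8), np.int64(6)), (11, np.float64(24.8), np.int64(8)), (14, np.float64(24.8), np.int64(13)), (17, np.float64(26.0), np.int64(12))]
top 1 [(5, np.float64(21.2), np.int64(26)), (8, np.float64(23.8), np.int64(26)), (11, np.float64(26.4), np.int64(15)), (14, np.float64(27.5), np.int64(15)), (17, np.float64(26.7), np.int64(16))]
scene -1 [(-1, np.float64(22.2), np.int64(4)), (2, np.float64(16.5), np.int64(5)), (5, np.float64(11.2), np.int64(6)), (8, np.float64(16.0), np.int64(10)), (11, np.float64(21.8), np.int64(4)), (14, np.float64(15.5), np.int64(10)), (17, np.float64(24.3), np.int64(6))]
scene 1 []
[700.09338379 187.22663879] 1.5144402428613484 [98.5 60.7]
top -1 []
top 1 []
scene -1 []
scene 1 []
[477.62438965  45.89982986] 0.1156547861016876 [159.5  35.7]
top -1 [(-13, np.float
[... 2048 characters left out ...]
(12))]
scene -1 [(-13, np.float64(15.1), np.int64(23)), (-10, np.float64(14.6), np.int64(21)), (-7, np.float64(19.2), np.int64(12)), (-4, np.float64(19.9), np.int64(12)), (-1, np.float64(21.1), np.int64(14)), (2, np.float64(22.7), np.int64(13)), (5, np.float64(23.5), np.int64(11)), (8, np.float64(24.2), np.int64(12)), (11, np.float64(21.0), np.int64(7))]
scene 1 [(-16, np.float64(15.4), np.int64(19)), (-13, np.float64(12.9), np.int64(6)), (-10, np.float64(18.6), np.int64(5)), (-7, np.float64(19.9), np.int64(11)), (-4, np.float64(20.9), np.int64(6)), (-1, np.float64(22.0), np.int64(5)), (2, np.float64(22.7), np.int64(8)), (5, np.float64(24.1), np.int64(5)), (8, np.float64(26.5), np.int64(4))]
```

```bash
python3 - <<'E'
from h import *
go([.4775,.046,.1],np.pi/2+.116)
E
```

```text
t 6.22 p [ 0.4631 -0.1388  0.1977] 
R(cols x,y,z)
 [[ 0.232 -0.001 -0.973]
 [ 0.973  0.     0.232]
 [-0.    -1.     0.001]] 
F [ 0.2 -0.5  0.8] open 0.602 q [-0.5  -0.11  2.07 -0.    1.19 -1.84]
shift [183.1  97.7  28.7] turn about tool y -20.1
```

step_arm([
  [[0,-4,0],[37,0,6],0.2],
  [[0,-8,0],[74,0,12],0.2],
  [[0,-12,0],[111,0,18],0.2],
  [[0,-16,0],[148,20,24],0.2],
  [[0,-20,0],[175,50,28],0.2],
  [[0,-20,0],[183,80,29],0.2],
  [[0,-20,0],[183,97,29],0.2],
  [[0,-20,0],[183,97,29],0.2],
])

```text
time: 6.88
eef_pos: [0.4742, 0.0466, 0.0966]
tcp_rot: [-0.468, -0.526, 0.53, 0.473]
contact_force: [-0.9, -0.0, -0.9]
opening: 0.799
```

```bash
python3 - <<'E'
from h import *
snap("top","6");snap("scene","6")
go([.4775,.046,.005],np.pi/2+.116)
cv2.imwrite("pics/c6.png",np.hstack([cv2.resize(cv2.imread("pics/scene6.png")[130:260,120:260],None,fx=4,fy=4)]))
E
```

```text
t 6.98 p [0.4775 0.0457 0.101 ] 
R(cols x,y,z)
 [[-0.114 -0.001 -0.994]
 [ 0.994  0.    -0.114]
 [ 0.    -1.     0.001]] 
F [0.6 0.2 0.5] open 0.798 q [-0.12  0.01  2.15 -0.    0.99 -1.8 ]
shift [ 0.3 96.  -0.1] turn about tool y -0.1
```

View pics/c6.png

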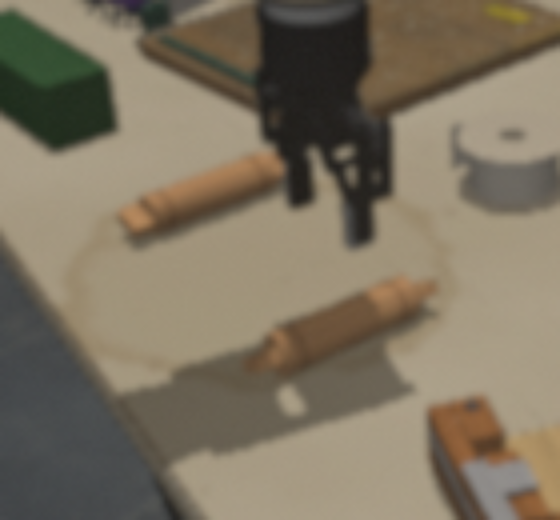

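step_arm([
  [[0,0,0],[0,30,0],0.2],
  [[0,0,0],[0,60,0],0.2],
  [[0,0,0],[0,82,0],0.2],
  [[0,0,0],[0,95,0],0.2],
  [[0,0,0],[0,95,0],0.3],
  [[0,0,0],[0,95,0],0.4],
  [[0,0,0],[0,95,0],0.46],
  [[0,0,0],[0,95,0],0.52],
  [[0,0,0],[0,95,0],0.52],
], newtons=20)

```text
time: 7.73
eef_pos: [0.4791, 0.0464, 0.0081]
tcp_rot: [0.471, 0.529, -0.527, -0.469]
contact_force: [-0.1, -1.3, 0.2]
opening: 0.483
```

```bash
python3 - <<'E'
from h import *
go([.4775,.046,.005],np.pi/2+.116)
snap("top","7");snap("scene","7")
r=tongue(np.array([477.5,45.9]),.116,"7")
for n in r:
  for s in(-1,1):
    k=r[n];k=k[(k[:,0]*s>63)]
    print(n,s,[ (w,np.median(k[abs(k[:,1]-w)<1.5][:,2]).round(1)) for w in range(-16,19,3)if (abs(k[:,1]-w)<1.5).sum()>3])
cv2.imwrite("pics/c7.png",cv2.resize(cv2.imread("pics/scene7.png")[170:250,160:260],None,fx=6,fy=6))
E
```

```text
t 7.73 p [0.4791 0.0464 0.0081] 
R(cols x,y,z)
 [[-0.115  0.003 -0.993]
 [ 0.993 -0.    -0.115]
 [-0.001 -1.    -0.003]] 
F [-0.1 -1.3  0.2] open 0.483 q [-0.11  0.18  2.18 -0.    0.78 -1.8 ]
shift [-0.2  3.1  1.6] turn about tool y -0.0
top -1 []
top 1 [(-13, np.float64(24.6)), (-10, np.float64(29.6)), (-7, np.float64(29.3)), (-4, np.float64(27.7)), (-1, np.float64(25.6)), (2, np.float64(23.2)), (5, np.float64(20.0)), (8, np.float64(20.3)), (11, np.float64(18.8)), (14, np.float64(18.1))]
scene -1 [(-16, np.float64(22.5)), (-13, np.float64(21.6)), (-10, np.float64(25.6)), (-1, np.float64(19.5))]
scene 1 [(-13, np.float64(22.2)), (-10, np.float64(24.1))]
```

View pics/c7.png

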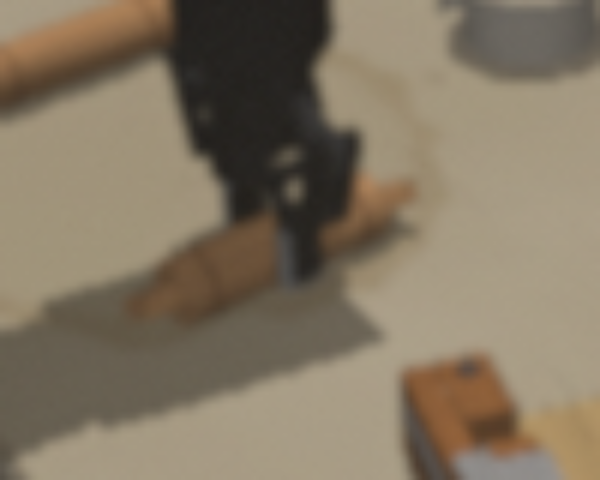

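step_arm([
  [[0,0,0],[2,0,0],0.52],
  [[0,0,0],[4,0,0],0.52],
  [[0,0,0],[6,0,0],0.52],
  [[0,0,0],[8,0,0],0.52],
  [[0,0,0],[10,0,0],0.52],
  [[0,0,0],[12,0,0],0.52],
  [[0,0,0],[14,0,0],0.52],
  [[0,0,0],[15,0,0],0.52],
  [[0,0,0],[16,0,0],0.52],
  [[0,0,0],[16,0,0],0.52],
])

```text
time: 8.67
eef_pos: [0.4756, 0.0628, 0.0063]
tcp_rot: [-0.47, -0.528, 0.528, 0.47]
contact_force: [0.0, 0.5, 0.2]
opening: 0.48
```

```bash
cat >> h.py <<'E'
def prof(c,a,tags):
    r=tongue(np.array(c),a,tags)
    for n in r:
      for s in(-1,1):
        k=r[n];k=k[(k[:,0]*s>63)]
        print(n,s,[ (w,float(np.median(k[abs(k[:,1]-w)<1][:,2]).round(1)),int((abs(k[:,1]-w)<1).sum())) for w in range(-18,21,2)if (abs(k[:,1]-w)<1).sum()>3])
E
python3 - <<'E'
from h import *
s,R=state()
snap("top","8");snap("scene","8");snap("top","9");snap("scene","9")
P=s["eef_pos"];print(P)
prof([477.6-.115*17,45.9+17],.116,"89")
cv2.imwrite("pics/c8.png",cv2.resize(cv2.imread("pics/scene8.png")[170:250,160:260],None,fx=6,fy=6))
cv2.imwrite("pics/c8t.png",cv2.resize(cv2.imread("pics/top8.png")[190:280,190:270],None,fx=6,fy=6))
E
```

```text
t 8.67 p [0.4756 0.0628 0.0063] 
R(cols x,y,z)
 [[-0.116 -0.    -0.993]
 [ 0.993  0.    -0.116]
 [ 0.    -1.     0.   ]] 
F [0.  0.5 0.2] open 0.48 q [-0.08  0.18  2.18  0.    0.78 -1.77]
[0.47564249 0.06279855 0.00628926]
top -1 [(-8, 31.7, 4), (-2, 30.5, 4), (2, 19.5, 4)]
top 1 [(-10, 28.9, 10), (-8, 31.3, 8), (-6, 30.3, 7), (-4, 31.6, 10), (-2, 32.8, 9), (0, 32.3, 4), (2, 24.2, 6), (4, 18.9, 4), (6, 9.0, 4)]
scene -1 [(-14, 27.6, 9), (-12, 22.7, 18), (-10, 17.6, 26), (-8, 15.2, 17), (-6, 27.0, 13), (-4, 21.3, 11), (-2, 16.1, 4)]
scene 1 [(-12, 25.6, 8), (-10, 22.7, 13), (-8, 17.2, 11), (-6, 13.8, 11), (-4, 30.3, 4), (-2, 30.5, 4)]
```

View pics/c8.png

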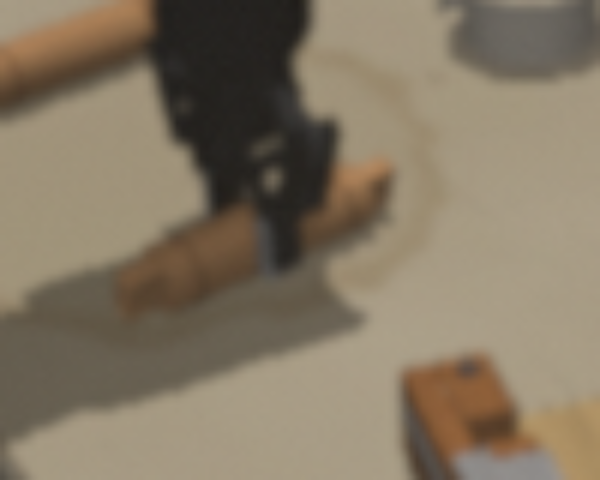

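View pics/c8t.png

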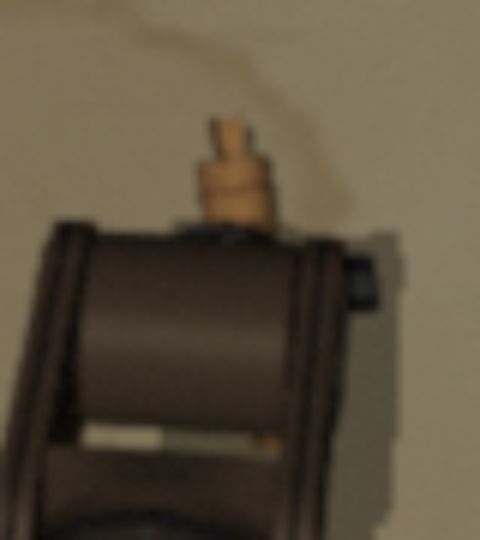

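```bash
python3 - <<'E'
from h import *
r=tongue(np.array([477.6-.115*17,45.9+17]),.116,"89")
k=r["top"]
for lo,hi in((40,58),(64,78)):
    q=k[(k[:,0]>lo)&(k[:,0]<hi)]
    print(lo,[(w,float(np.median(q[abs(q[:,1]-w)<1][:,2]).round(1)),int((abs(q[:,1]-w)<1).sum())) for w in range(-24,21,2)if (abs(q[:,1]-w)<1).sum()>2])
E
```

```text
40 [(-20, 21.0, 8), (-18, 26.9, 12), (-16, 30.5, 9), (-14, 31.8, 9), (-12, 34.8, 10), (-10, 34.9, 10), (-8, 35.6, 11), (-6, 35.0, 7), (-4, 36.0, 10), (-2, 35.6, 9), (0, 35.3, 6), (2, 34.4, 9), (4, 34.2, 10), (6, 32.4, 7), (8, 33.2, 7), (10, 31.4, 8), (12, 27.8, 8), (14, 23.1, 8)]
64 [(-10, 28.9, 10), (-8, 31.2, 6), (-6, 29.9, 4), (-4, 32.2, 9), (-2, 32.4, 7), (0, 32.3, 4), (2, 24.2, 6), (4, 18.9, 4), (6, 9.0, 4)]
```

step_arm([
  [[0,0,0],[1,1,0],0.52],
  [[0,0,0],[1.5,1,0],0.52],
  [[0,0,0],[1.5,1,0],0.53],
  [[0,0,0],[1.5,1,0],0.54],
  [[0,0,0],[1.5,1,0],0.55],
  [[0,0,0],[1.5,1,0],0.56],
  [[0,0,0],[1.5,1,0],0.57],
  [[0,0,0],[1.5,1,0],0.58],
  [[0,0,0],[1.5,1,0],0.58],
])

```text
time: 9.62
eef_pos: [0.4756, 0.0641, 0.0054]
tcp_rot: [-0.47, -0.528, 0.528, 0.47]
contact_force: [0.7, -0.9, -0.4]
opening: 0.421
```

```bash
cat >> h.py <<'E'
def prof2(c,a,tags,n="top",s=1):
    k=tongue(np.array(c),a,tags)[n]
    for lo,hi in((40,58),(64,78)):
        q=k[(s*k[:,0]>lo)&(s*k[:,0]<hi)]
        print(lo,[(w,float(np.median(q[abs(q[:,1]-w)<1][:,2]).round(1))) for w in range(-24,21,2)if (abs(q[:,1]-w)<1).sum()>2])
E
python3 - <<'E'
from h import *
s,R=state()
for t in("10","11"): snap("top",t);snap("scene",t)
prof2([477.6-.115*17,45.9+17],.116,["10","11"])
E
```

```text
t 9.62 p [0.4756 0.0641 0.0054] 
R(cols x,y,z)
 [[-0.116  0.    -0.993]
 [ 0.993 -0.    -0.116]
 [-0.    -1.    -0.   ]] 
F [ 0.7 -0.9 -0.4] open 0.421 q [-0.08  0.18  2.18 -0.    0.78 -1.76]
40 [(-16, 23.0), (-14, 28.1), (-12, 30.8), (-10, 34.3), (-8, 33.3), (-6, 34.6), (-4, 34.3), (-2, 37.4), (0, 35.6), (2, 34.6), (4, 34.9), (6, 35.0), (8, 34.1), (10, 32.0), (12, 31.4), (14, 28.9), (16, 27.0), (18, 23.9)]
64 [(-4, 32.3), (-2, 31.1), (0, 30.0), (2, 31.4), (4, 31.4), (6, 29.0)]
```

step_arm([
  [[0,0,0],[0,0,0],0.6],
  [[0,0,0],[0,0,0],0.65],
  [[0,0,0],[0,0,0],0.7],
  [[0,0,0],[0,0,0],0.7],
  [[0,0,0],[0,0,0],0.7],
], newtons=50)

```text
time: 10.23
eef_pos: [0.4756, 0.0641, 0.0056]
tcp_rot: [-0.47, -0.528, 0.528, 0.47]
contact_force: [-2.0, -0.3, 4.8]
opening: 0.407
```

```bash
python3 - <<'E'
from h import *
s,R=state()
for t in("12","13","14"): snap("top",t);snap("scene",t)
k=tongue(np.array([477.6-.115*17,45.9+17]),.116,["12","13","14"])["top"]
q=k[(k[:,0]>64)&(k[:,0]<78)&(k[:,2]>24)]
print(np.percentile(q[:,1],[3,50,97]));q=q[(q[:,1]>-3)&(q[:,1]<5)];print(np.polyfit(q[:,1],q[:,2],1),len(q))
prof2([477.6-.115*17,45.9+17],.116,["12","13","14"])
# rung axis end position along l
q=k[(k[:,2]>24)];print("l end",np.percentile(q[:,0],99))
p=cv2.imread("pics/scene12.png");cv2.imwrite("pics/c12.png",cv2.resize(p[170:250,160:260],None,fx=6,fy=6))
E
```

```text
t 10.23 p [0.4756 0.0641 0.0056] 
R(cols x,y,z)
 [[-0.116 -0.    -0.993]
 [ 0.993 -0.    -0.116]
 [-0.    -1.     0.   ]] 
F [-2.  -0.3  4.8] open 0.407 q [-0.08  0.18  2.18 -0.    0.78 -1.76]
[-6.15470534 -0.3720291   5.35728361]
[ 0.08579761 31.48070298] 40
40 [(-18, 20.7), (-16, 24.9), (-14, 26.2), (-12, 29.3), (-10, 31.6), (-8, 33.6), (-6, 34.5), (-4, 36.4), (-2, 35.6), (0, 34.2), (2, 35.9), (4, 35.8), (6, 34.8), (8, 32.9), (10, 34.5), (12, 31.1), (14, 28.8), (16, 24.6), (18, 21.2)]
64 [(-6, 30.3), (-4, 33.1), (-2, 31.4), (0, 31.1), (2, 30.9), (4, 32.8), (6, 31.0)]
l end 78.32442864409249
```

View pics/c12.png

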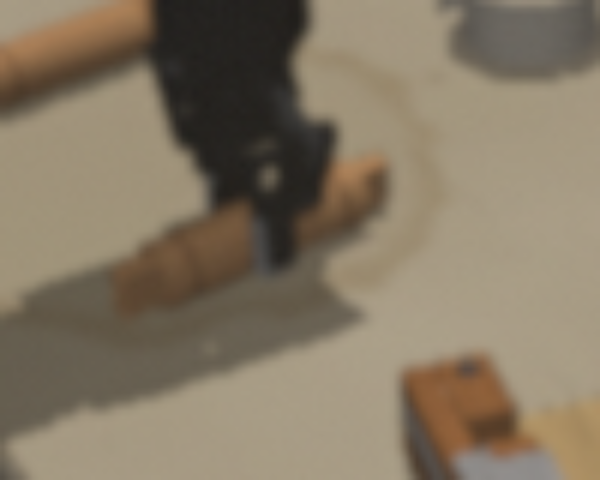

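```bash
python3 - <<'E'
from h import *
print(J(0,85.7,.085)); go(J(0,85.7,.085),JY)
E
```

```text
[ 0.54725456 -0.18160787  0.085     ]
t 10.53 p [0.4756 0.0641 0.0056] 
R(cols x,y,z)
 [[-0.116  0.    -0.993]
 [ 0.993 -0.    -0.116]
 [-0.    -1.     0.   ]] 
F [-1.5 -0.3  5.3] open 0.407 q [-0.08  0.18  2.18 -0.    0.78 -1.76]
shift [-252.3  -79.4  -42.7] turn about tool y 20.0
```

step_arm([
  [[0,0,0],[0,-6,0],0.7],
  [[0,0,0],[0,-15,0],0.7],
  [[0,0,0],[0,-30,0],0.7],
  [[0,0,0],[0,-50,0],0.7],
  [[0,0,0],[0,-70,0],0.7],
  [[0,0,0],[0,-80,0],0.7],
  [[0,0,0],[0,-80,0],0.7],
])

```text
time: 11.12
eef_pos: [0.4776, 0.064, 0.0883]
tcp_rot: [0.472, 0.53, -0.527, -0.468]
contact_force: [0.3, 0.2, -0.4]
opening: 0.404
```

```bash
python3 - <<'E'
from h import *
go(J(0,85.7,.085),JY)
E
```

```text
t 11.12 p [0.4776 0.064  0.0883] 
R(cols x,y,z)
 [[-0.116  0.006 -0.993]
 [ 0.993 -0.    -0.116]
 [-0.001 -1.    -0.006]] 
F [ 0.3  0.2 -0.4] open 0.404 q [-0.08  0.03  2.15  0.    0.95 -1.76]
shift [-252.     3.8  -40.7] turn about tool y 20.0
```

step_arm([
  [[0,2,0],[-25,0,-5],0.7],
  [[0,5,0],[-55,0,-9],0.7],
  [[0,8,0],[-85,0,-14],0.7],
  [[0,11,0],[-115,0,-19],0.7],
  [[0,14,0],[-145,0,-24],0.7],
  [[0,17,0],[-175,0,-29],0.7],
  [[0,20,0],[-205,0,-34],0.7],
  [[0,20,0],[-235,0,-39],0.7],
  [[0,20,0],[-252,0,-42],0.7],
  [[0,20,0],[-252,0,-42],0.7],
])

```text
time: 11.95
eef_pos: [0.5469, -0.1844, 0.0846]
tcp_rot: [0.556, 0.437, -0.438, -0.555]
contact_force: [-0.1, 0.4, 0.0]
opening: 0.402
```

```bash
python3 - <<'E'
from h import *
snap("top","15");snap("scene","15")
go(J(0,85.7,.085),JY)
a=crop("top","15",270,390,150,270,5);b=crop("scene","15",215,335,180,300,5)
cv2.imwrite("pics/c15.png",cv2.resize(np.hstack([a,b]),(800,400)))
E
```

```text
t 12.05 p [ 0.5456 -0.181   0.0842] 
R(cols x,y,z)
 [[ 0.232 -0.002 -0.973]
 [ 0.973  0.002  0.232]
 [ 0.001 -1.     0.002]] 
F [ 0.4 -0.  -1.6] open 0.401 q [-0.5   0.24  1.93  0.    0.98 -1.83]
shift [-0.2 -0.8 -1.7] turn about tool y -0.1
```

View pics/c15.png

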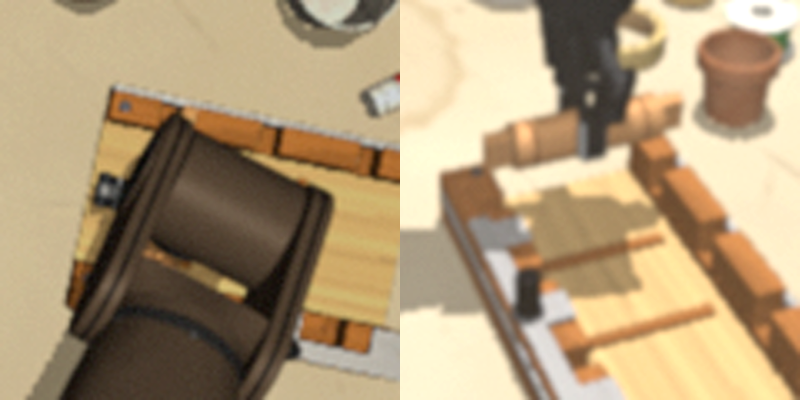

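```bash
cat >> h.py <<'E'
def injig(n,tags):
    Q=[]
    for t in tags:
        d=np.load(f"pics/{n}{t}_d.npy");P=cloud(n,d)[d>0]
        Q.append(np.stack([(P[:,:2]-jo)@ex*1000,(P[:,:2]-jo)@ey*1000,P[:,2]*1000],-1))
    return np.concatenate(Q)
E
python3 - <<'E'
from h import *
for t in("16","17"): snap("scene",t)
q=injig("scene",["15","16","17"])
q=q[(abs(q[:,1]-85)<30)&(abs(q[:,0])<95)&(q[:,2]>70)&(q[:,2]<125)]
for lo,hi in((-90,-78),(-78,-63),(-58,-40),(40,58),(63,78),(78,90)):
    k=q[(q[:,0]>lo)&(q[:,0]<hi)]; print(lo,len(k),[(w,float(k[abs(k[:,1]-w)<1][:,2].min().round()),float(k[abs(k[:,1]-w)<1][:,2].max().round()))for w in range(63,110,2) if (abs(k[:,1]-w)<1).sum()>2])
k=q[(q[:,0]<-60)];print("l min",np.percentile(k[:,0],[1,5]),"max",np.percentile(q[:,0],[97,99]))
k=q[(q[:,0]<-77)]; print(k.mean(0))
E
```

```text
-90 40 [(77, 90.0, 108.0), (81, 88.0, 110.0), (83, 83.0, 104.0), (85, 85.0, 110.0), (91, 84.0, 100.0)]
-78 199 [(75, 98.0, 111.0), (77, 84.0, 110.0), (79, 83.0, 110.0), (81, 81.0, 111.0), (83, 83.0, 112.0), (85, 109.0, 111.0), (87, 96.0, 110.0), (89, 89.0, 110.0)]
-58 314 [(65, 90.0, 104.0), (67, 87.0, 109.0), (69, 85.0, 110.0), (71, 83.0, 112.0), (73, 83.0, 112.0), (75, 107.0, 113.0), (77, 82.0, 113.0), (79, 110.0, 114.0), (81, 112.0, 115.0), (83, 111.0, 114.0), (85, 110.0, 114.0), (87, 112.0, 115.0), (89, 112.0, 113.0), (91, 111.0, 112.0)]
40 280 [(65, 94.0, 100.0), (67, 90.0, 109.0), (69, 86.0, 109.0), (71, 84.0, 110.0), (73, 81.0, 112.0), (75, 82.0, 113.0), (77, 106.0, 113.0), (79, 110.0, 113.0), (81, 109.0, 114.0), (83, 111.0, 114.0), (85, 112.0, 114.0), (87, 112.0, 114.0), (89, 112.0, 113.0), (93, 111.0, 112.0)]
63 149 [(77, 89.0, 110.0), (79, 85.0, 111.0), (81, 82.0, 110.0), (83, 82.0, 111.0), (85, 107.0, 110.0), (87, 109.0, 111.0), (89, 109.0, 110.0)]
78 27 [(77, 90.0, 106.0), (79, 86.0, 108.0), (81, 82.0, 107.0), (83, 84.0, 108.0), (85, 80.0, 111.0)]
l min [-79.63942294 -79.21416704] max [74.44939523 78.49169336]
[-78.45955076  82.29479092  96.75887081]
```

```bash
python3 - <<'E'
from h import *
q=injig("scene",["15","16","17"])
q=q[(abs(q[:,1]-85)<30)&(abs(q[:,0])<95)&(q[:,2]>70)&(q[:,2]<125)]
for s,lo in((-1,63),(1,63)):
    k=q[(q[:,0]*s>lo)&(q[:,0]*s<79)]
    for z in range(80,114,3):
        g=k[abs(k[:,2]-z)<1.5]; print(s,z,len(g),np.median(g[:,1]).round(1) if len(g) else 0,np.percentile(g[:,1],[10,90]).round(1) if len(g) else 0)
    g=k[(k[:,2]>86)&(k[:,2]<106)];print(np.polyfit(g[:,2],g[:,1],1))
    g=k[(k[:,2]>107)&(k[:,1]>78)];print("top",np.polyfit(g[:,1],g[:,2],1))
E
```

```text
-1 80 1 81.5 [81.5 81.5]
-1 83 13 79.1 [78.1 81.6]
-1 86 18 79.6 [78.4 83.3]
-1 89 21 80.0 [77.7 81.5]
-1 92 14 79.0 [77.1 79.8]
-1 95 23 78.9 [77.2 84.2]
-1 98 16 79.0 [78.1 81. ]
-1 101 14 78.1 [75.9 80.7]
-1 104 20 77.5 [76.  79.1]
-1 107 27 78.4 [75.8 83.2]
-1 110 49 81.9 [77.9 87.6]
-1 113 1 82.1 [82.1 82.1]
[-0.14683936 93.2408046 ]
top [7.87535431e-02 1.02714877e+02]
1 80 1 84.5 [84.5 84.5]
1 83 9 80.8 [80.2 82.3]
1 86 12 79.9 [78.7 81.1]
1 89 13 80.7 [78.4 81.9]
1 92 8 79.5 [78.3 81. ]
1 95 15 79.5 [77.8 81.6]
1 98 9 79.6 [77.7 81.2]
1 101 13 78.3 [76.6 79.4]
1 104 17 79.2 [78.  80.1]
1 107 23 79.3 [77.3 82.7]
1 110 41 83.4 [78.8 88.2]
1 113 0 0 0
[-0.09831733 88.86220575]
top [5.82852488e-02 1.04383634e+02]
```

step_arm([
  [[0,0,0],[0,10,0],0.7],
  [[0,0,0],[0,20,0],0.7],
  [[0,0,0],[0,28,0],0.7],
  [[0,0,0],[0,34,0],0.7],
  [[0,0,0],[0,40,0],0.7],
  [[0,0,0],[0,45,0],0.7],
  [[0,0,0],[0,49,0],0.7],
  [[0,0,0],[0,53,0],0.7],
  [[0,0,0],[0,53,0],0.7],
])

```text
time: 12.9
eef_pos: [0.5461, -0.1813, 0.0314]
tcp_rot: [-0.555, -0.438, 0.439, 0.555]
contact_force: [-0.0, -0.6, -1.1]
opening: 0.398
```

```bash
python3 - <<'E'
from h import *
go(J(0,85.7,.0175),JY)
E
```

```text
t 12.9 p [ 0.5461 -0.1813  0.0314] 
R(cols x,y,z)
 [[ 0.231 -0.001 -0.973]
 [ 0.973  0.     0.231]
 [ 0.    -1.     0.001]] 
F [-0.  -0.6 -1.1] open 0.398 q [-0.5   0.32  1.94 -0.    0.88 -1.83]
shift [-0.1 13.9 -1.3] turn about tool y -0.0
```

step_arm([
  [[0,0,0],[0,4,0],0.7],
  [[0,0,0],[0,8,0],0.7],
  [[0,0,0],[0,11,0],0.7],
  [[0,0,0],[0,13,0],0.7],
  [[0,0,0],[0,14,0],0.7],
  [[0,0,0],[0,14,0],0.7],
])

```text
time: 13.4
eef_pos: [0.5463, -0.1813, 0.0183]
tcp_rot: [-0.555, -0.438, 0.438, 0.555]
contact_force: [-0.3, -0.8, -1.5]
opening: 0.407
```

step_arm([
  [[0,0,0],[0,0,0],0.6],
  [[0,0,0],[0,0,0],0.5],
  [[0,0,0],[0,0,0],0.4],
  [[0,0,0],[0,0,0],0.3],
  [[0,0,0],[0,0,0],0.3],
  [[0,0,0],[0,-30,0],0.3],
  [[0,0,0],[0,-70,0],0.3],
  [[0,0,0],[0,-110,0],0.3],
  [[0,0,0],[0,-130,0],0.3],
])

```text
time: 14.15
eef_pos: [0.5486, -0.1824, 0.1539]
tcp_rot: [0.557, 0.44, -0.437, -0.552]
contact_force: [0.3, -0.5, 0.5]
opening: 0.701
```

step_arm([
  [[0,0,0],[40,0,0],0.2],
  [[0,0,0],[80,0,0],0.2],
  [[0,0,0],[120,0,0],0.2],
  [[0,0,0],[160,0,0],0.2],
  [[0,0,0],[200,0,0],0.2],
  [[0,0,0],[230,0,0],0.2],
  [[0,0,0],[230,0,0],0.2],
])

```text
time: 14.73
eef_pos: [0.6, 0.0474, 0.1486]
tcp_rot: [-0.553, -0.441, 0.439, 0.554]
contact_force: [0.1, 0.2, 0.2]
opening: 0.802
```

```bash
python3 - <<'E'
from h import *
for t in("20","21","22"): snap("top",t);snap("scene",t)
a=crop("top","20",285,405,165,265,5);b=crop("scene","20",215,335,215,315,5)
cv2.imwrite("pics/c20.png",cv2.resize(np.hstack([a,b]),(800,333)))
q=injig("top",["20","21","22"])
q=q[(abs(q[:,1]-85)<30)&(abs(q[:,0])<95)]
for lo,hi in((-79,-63),(-58,-40),(-10,10),(40,58),(64,79)):
    k=q[(q[:,0]>lo)&(q[:,0]<hi)&(q[:,2]<46)&(q[:,2]>28) if abs(lo)>60 or lo==-79 else (q[:,0]>lo)&(q[:,0]<hi)]; print(lo,[(w,float(np.median(k[abs(k[:,1]-w)<1][:,2]).round(1)))for w in range(63,110,2) if (abs(k[:,1]-w)<1).sum()>2])
for c,a,sz in rungs("20",box=(120,265,195,285)):
    print(c,a,sz)
    if sz.max()>150 and sz.min()<40: prof(c,a,["20","21","22"])
s,R=state()
E
```

```text
-79 [(63, 44.3), (65, 45.3), (67, 44.5), (69, 45.2), (71, 45.5), (73, 44.8), (75, 40.6), (77, 40.1), (79, 43.7), (81, 43.2), (83, 44.0), (85, 43.5), (87, 43.4), (89, 44.0), (91, 37.9), (93, 42.4), (95, 45.6), (97, 45.2), (99, 45.1), (101, 44.3), (103, 44.8), (105, 45.1), (107, 45.1), (109, 44.0)]
-58 [(63, 5.1), (69, 37.6), (71, 41.6), (73, 42.1), (75, 44.9), (77, 45.7), (79, 46.6), (81, 48.2), (83, 48.1), (85, 46.5), (87, 45.9), (89, 47.9), (91, 46.1), (93, 44.2), (95, 43.5), (97, 42.4), (99, 41.1), (101, 34.1), (103, 5.4), (105, 4.1), (107, 5.3), (109, 5.6)]
-10 [(63, 5.7), (67, 29.4), (69, 35.4), (71, 40.0), (73, 43.2), (75, 44.3), (77, 44.8), (79, 45.6), (81, 47.2), (83, 46.4), (85, 47.3), (87, 46.9), (89, 46.9), (91, 46.2), (93, 45.4), (95, 44.7), (97, 43.5), (99, 41.7), (101, 34.9), (103, 30.1), (105, 5.9), (107, 4.8), (109, 7.2)]
40 [(63, 6.2), (69, 35.0), (71, 40.2), (73, 40.8), (75, 44.8), (77, 44.8), (79, 45.1), (81, 46.4), (83, 47.7), (85, 48.0), (87, 47.1), (89, 47.0), (91, 46.9), (93, 46.9), (95, 44.7), (97, 45.2), (99, 42.0), (101, 37.1), (103, 10.8), (105, 4.7), (107, 
[... 644 characters left out ...]
(-4, 23.2, 11), (-2, 23.1, 13), (0, 23.8, 12), (2, 25.3, 10), (4, 25.8, 14), (6, 25.3, 12), (8, 26.0, 16), (10, 26.7, 10), (12, 26.3, 7)]
scene -1 [(-14, 14.8, 12), (-12, 15.3, 22), (-10, 10.1, 11), (-8, 18.6, 10), (-6, 20.6, 8), (-4, 20.8, 8), (-2, 17.8, 9), (0, 21.3, 9), (2, 23.2, 10), (4, 24.1, 7), (6, 22.8, 5), (8, 25.1, 9), (10, 22.8, 5)]
scene 1 [(-16, 19.0, 6), (-14, 13.9, 10), (-12, 12.4, 7), (-10, 15.7, 11), (-8, 20.9, 4), (-6, 19.6, 5), (-4, 20.9, 6), (2, 23.2, 5), (4, 24.5, 5), (8, 25.6, 4)]
t 15.03 p [0.5994 0.0411 0.1483] 
R(cols x,y,z)
 [[ 0.233 -0.    -0.973]
 [ 0.973 -0.     0.233]
 [-0.    -1.     0.   ]] 
F [ 0.4 -0.7 -0.1] open 0.798 q [-0.1   0.21  1.83 -0.    1.1  -1.44]
```

View pics/c20.png

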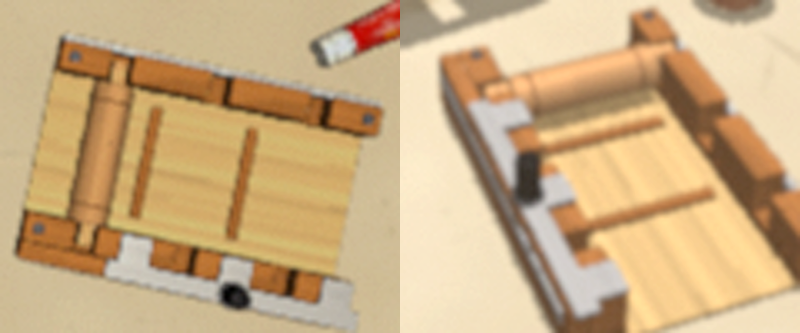

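View pics/top20.png

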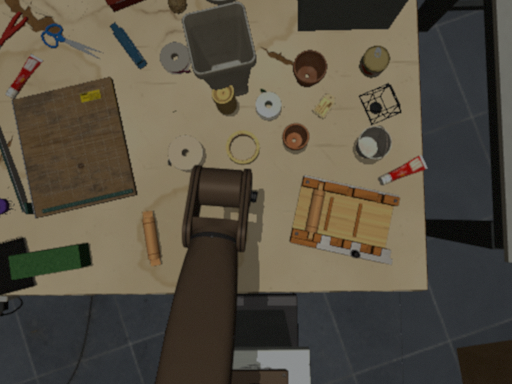

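```bash
python3 - <<'E'
from h import *
r=rungs("21",box=(120,265,195,285));print(r)
c,a,_=[x for x in r if x[2].max()>150][0]
k=tongue(c,a,["20","21","22"])["top"]
for s in(-1,1):
    g=k[(k[:,0]*s>63)&(k[:,1]>-11)&(k[:,1]<8)];print(np.rad2deg(np.arctan(np.polyfit(g[:,1],g[:,2],1)[0])))
go([.4758,.2918,.1],np.pi/2+.160)
E
```

```text
[(array([475.79345703, 291.77883911]), np.float64(0.16674431085441446), array([159.6,  36.4]))]
17.081802513899977
17.290007906736456
t 15.03 p [0.5994 0.0411 0.1483] 
R(cols x,y,z)
 [[ 0.233 -0.    -0.973]
 [ 0.973 -0.     0.233]
 [-0.    -1.     0.   ]] 
F [ 0.4 -0.7 -0.1] open 0.798 q [-0.1   0.21  1.83 -0.    1.1  -1.44]
shift [215.   48.3 178.5] turn about tool y -22.6
```

step_arm([
  [[0,-2,0],[26,0,22],0.2],
  [[0,-5,0],[52,0,44],0.2],
  [[0,-8,0],[78,0,66],0.2],
  [[0,-11,0],[104,0,88],0.2],
  [[0,-14,0],[130,0,110],0.2],
  [[0,-17,0],[156,0,132],0.2],
  [[0,-20,0],[182,0,152],0.2],
  [[0,-23,0],[204,15,170],0.2],
  [[0,-23,0],[215,30,178],0.2],
  [[0,-23,0],[215,30,178],0.2],
])

```text
time: 15.87
eef_pos: [0.4732, 0.2931, 0.1153]
tcp_rot: [-0.455, -0.539, 0.542, 0.457]
contact_force: [-1.3, -1.6, -0.3]
opening: 0.8
```

```bash
python3 - <<'E'
from h import *
for t in("23",): snap("top",t);snap("scene",t)
go([.4758,.2918,.006],np.pi/2+.163)
cv2.imwrite("pics/c23.png",crop("scene","23",110,260,130,230,5))
E
```

```text
t 15.97 p [0.4759 0.2918 0.1179] 
R(cols x,y,z)
 [[-0.167 -0.001 -0.986]
 [ 0.986 -0.001 -0.167]
 [-0.001 -1.     0.001]] 
F [ 0.1 -0.   0.5] open 0.799 q [ 0.37  0.15  1.95 -0.    1.03 -1.37]
shift [ 1.000e-01  1.119e+02 -0.000e+00] turn about tool y 0.3
```

View pics/c23.png

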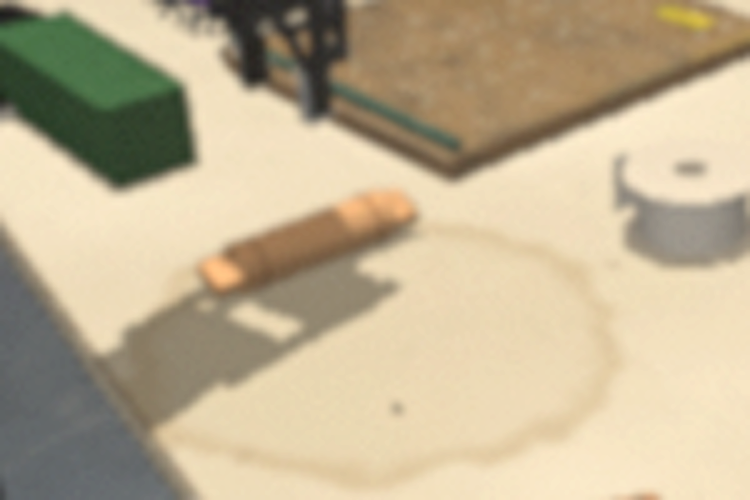

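Rung B is still in place under the gripper. I'll descend, cage it, then roll it toward -y.

step_arm([
  [[0,0,0],[0,35,0],0.2],
  [[0,0,0],[0,70,0],0.2],
  [[0,0,0],[0,95,0],0.2],
  [[0,0,0],[0,111,0],0.2],
  [[0,0,0],[0,111,0],0.3],
  [[0,0,0],[0,111,0],0.4],
  [[0,0,0],[0,111,0],0.46],
  [[0,0,0],[0,111,0],0.52],
  [[0,0,0],[0,111,0],0.52],
], newtons=20)

```text
time: 16.72
eef_pos: [0.4777, 0.293, 0.0094]
tcp_rot: [0.457, 0.541, -0.539, -0.456]
contact_force: [-0.2, 0.5, 0.7]
opening: 0.483
```

step_arm([
  [[0,0,0],[-2,0,0],0.52],
  [[0,0,0],[-4,0,0],0.52],
  [[0,0,0],[-6.5,0,0],0.52],
  [[0,0,0],[-9,0,0],0.52],
  [[0,0,0],[-11.5,0,0],0.52],
  [[0,0,0],[-14,0,0],0.52],
  [[0,0,0],[-16,0,0],0.52],
  [[0,0,0],[-18,0,0],0.52],
  [[0,0,0],[-20,0,0],0.52],
  [[0,0,0],[-20,0,0],0.52],
])

```text
time: 17.55
eef_pos: [0.4794, 0.2727, 0.0073]
tcp_rot: [-0.456, -0.54, 0.54, 0.456]
contact_force: [-0.2, -0.3, 0.6]
opening: 0.481
```

```bash
python3 - <<'E'
from h import *
s,R=state()
for t in("24","25"): snap("top",t);snap("scene",t)
e=np.array([np.cos(.165),np.sin(.165)]);f=np.array([-e[1],e[0]])
c=np.array([475.8,291.8]);print("tcp w",(s["eef_pos"][:2]*1000-c)@f,(s["eef_pos"][:2]*1000-c)@e)
for sd in(-1,1): prof2(c-20*f,.165,["24","25"],s=sd)
E
```

```text
t 17.55 p [0.4794 0.2727 0.0073] 
R(cols x,y,z)
 [[-0.167 -0.    -0.986]
 [ 0.986 -0.    -0.167]
 [-0.    -1.     0.   ]] 
F [-0.2 -0.3  0.6] open 0.481 q [ 0.33  0.31  2.01 -0.    0.82 -1.41]
tcp w -19.481947350258103 0.4384100421472919
40 [(-16, 22.5), (-14, 27.0), (-12, 30.6), (-10, 31.2), (-8, 32.1), (-6, 34.9), (-4, 35.4)]
64 [(-6, 11.3), (-4, 23.5), (-2, 31.8)]
40 [(-18, 20.3), (-16, 23.9), (-14, 26.8), (-12, 29.8), (-10, 32.0), (-8, 33.4), (-6, 33.1), (-4, 35.4), (-2, 35.3), (0, 34.7), (2, 35.3), (4, 34.3), (6, 34.1), (8, 32.6), (10, 32.9), (12, 31.0), (14, 27.7)]
64 [(-8, 11.6), (-6, 19.2), (-4, 29.2), (-2, 30.0), (0, 30.8), (2, 30.8), (4, 30.6), (6, 30.9)]
```

step_arm([
  [[0,0,0],[-1,1,0],0.52],
  [[0,0,0],[-2,1,0],0.52],
  [[0,0,0],[-3,1,0],0.53],
  [[0,0,0],[-3,1,0],0.54],
  [[0,0,0],[-3,1,0],0.55],
  [[0,0,0],[-3,1,0],0.56],
  [[0,0,0],[-3,1,0],0.57],
  [[0,0,0],[-3,1,0],0.58],
  [[0,0,0],[-3,1,0],0.58],
])

```text
time: 18.5
eef_pos: [0.4799, 0.2701, 0.0064]
tcp_rot: [0.456, 0.54, -0.54, -0.456]
contact_force: [0.2, -1.5, 0.2]
opening: 0.42
```

```bash
python3 - <<'E'
from h import *
s,R=state()
T=["26","27","28"]
for t in T: snap("top",t);snap("scene",t)
e=np.array([np.cos(.165),np.sin(.165)]);f=np.array([-e[1],e[0]])
c=np.array([475.8,291.8]);print("tcp w",(s["eef_pos"][:2]*1000-c)@f,(s["eef_pos"][:2]*1000-c)@e)
prof2(c-22*f,.165,T)
for n in("top","scene"):
  k=tongue(c-22*f,.165,T)[n]
  for sd in(-1,1):
    q=k[(sd*k[:,0]>63)&(sd*k[:,0]<78)]
    g=q[(q[:,2]>27)&(abs(q[:,1])<4)]
    if len(g)>10:print(n,sd,"top slope",np.polyfit(g[:,1],g[:,2],1),len(g),np.percentile(q[q[:,2]>25][:,1],[3,97]))
    g=q[(q[:,2]>8)&(q[:,2]<27)]
    if n=="scene" and len(g)>10: print(sd,"side",np.polyfit(g[:,2],g[:,1],1),len(g))
E
```

```text
t 18.5 p [0.4799 0.2701 0.0064] 
R(cols x,y,z)
 [[-0.167  0.    -0.986]
 [ 0.986 -0.    -0.167]
 [-0.    -1.    -0.   ]] 
F [ 0.2 -1.5  0.2] open 0.42 q [ 0.33  0.31  2.01 -0.    0.82 -1.41]
tcp w -22.10761076550552 0.49546089628946594
40 [(-20, 20.3), (-18, 23.7), (-16, 28.0), (-14, 29.5), (-12, 30.4), (-10, 33.1), (-8, 34.7), (-6, 34.2), (-4, 35.9), (-2, 36.5), (0, 34.2), (2, 34.7), (4, 34.7), (6, 33.7), (8, 32.3), (10, 31.0), (12, 29.5)]
64 [(-8, 23.8), (-6, 28.2), (-4, 30.7), (-2, 31.3), (0, 30.7), (2, 30.8)]
top -1 top slope [-0.4196334  30.50356163] 12 [-7.95453272 -1.80413317]
top 1 top slope [-1.00376420e-02  3.09400242e+01] 37 [-8.97836471  2.64344694]
scene -1 top slope [-3.89567527e-03  3.00786872e+01] 16 [-9.27671535  3.05278336]
-1 side [ 0.05140288 -6.70960127] 78
scene 1 top slope [-0.17650746 29.92444763] 11 [-11.60458783   2.9911397 ]
1 side [-0.08718229 -6.65716513] 32
```

step_arm([
  [[0,0,0],[0,0,0],0.6],
  [[0,0,0],[0,0,0],0.65],
  [[0,0,0],[0,0,0],0.7],
  [[0,0,0],[0,0,0],0.7],
  [[0,0,0],[0,-6,0],0.7],
  [[0,0,0],[0,-20,0],0.7],
  [[0,0,0],[0,-40,0],0.7],
  [[0,0,0],[0,-60,0],0.7],
  [[0,0,0],[0,-85,0],0.7],
  [[0,0,0],[0,-85,0],0.7],
], newtons=50)

```text
time: 19.63
eef_pos: [0.4831, 0.2713, 0.0964]
tcp_rot: [0.458, 0.543, -0.537, -0.454]
contact_force: [1.0, 0.6, -0.3]
opening: 0.406
```

```bash
python3 - <<'E'
from h import *
go([.57,.03,.092],JY);go(J(1,0.7,.092),JY)
E
```

```text
t 19.63 p [0.4831 0.2713 0.0964] 
R(cols x,y,z)
 [[-0.168  0.009 -0.986]
 [ 0.986  0.003 -0.168]
 [ 0.002 -1.    -0.009]] 
F [ 1.   0.6 -0.3] open 0.406 q [ 0.33  0.17  1.98  0.    0.98 -1.41]
shift [-252.5    4.5  -45.2] turn about tool y 23.0
t 19.63 p [0.4831 0.2713 0.0964] 
R(cols x,y,z)
 [[-0.168  0.009 -0.986]
 [ 0.986  0.003 -0.168]
 [ 0.002 -1.    -0.009]] 
F [ 1.   0.6 -0.3] open 0.406 q [ 0.33  0.17  1.98  0.    0.98 -1.41]
shift [-535.9    3.2   44.9] turn about tool y 23.0
```

step_arm([
  [[0,2,0],[-28,0,-5],0.7],
  [[0,5,0],[-58,0,-10],0.7],
  [[0,8,0],[-88,0,-15],0.7],
  [[0,11,0],[-118,0,-20],0.7],
  [[0,14,0],[-148,0,-26],0.7],
  [[0,17,0],[-178,0,-32],0.7],
  [[0,20,0],[-208,0,-38],0.7],
  [[0,23,0],[-235,0,-44],0.7],
  [[0,23,0],[-252,0,-47],0.7],
  [[0,23,0],[-252,0,-47],0.7],
])

```text
time: 20.47
eef_pos: [0.5692, 0.0264, 0.0906]
tcp_rot: [0.556, 0.437, -0.438, -0.555]
contact_force: [0.4, 0.5, -1.0]
opening: 0.405
```

```bash
python3 - <<'E'
from h import *
go(J(1,0.7,.092),JY)
E
```

```text
t 20.47 p [0.5692 0.0264 0.0906] 
R(cols x,y,z)
 [[ 0.235  0.    -0.972]
 [ 0.972 -0.001  0.235]
 [-0.001 -1.    -0.   ]] 
F [ 0.4  0.5 -1. ] open 0.405 q [-0.13  0.22  1.94 -0.    0.99 -1.46]
shift [-292.3   -1.2  -28.8] turn about tool y -0.2
```

step_arm([
  [[0,0,0],[-32,0,-3],0.7],
  [[0,0,0],[-66,0,-7],0.7],
  [[0,0,0],[-100,0,-10],0.7],
  [[0,0,0],[-134,0,-14],0.7],
  [[0,0,0],[-168,0,-17],0.7],
  [[0,0,0],[-202,0,-20],0.7],
  [[0,0,0],[-236,0,-24],0.7],
  [[0,0,0],[-270,0,-28],0.7],
  [[0,0,0],[-292,0,-29],0.7],
  [[0,0,0],[-292,0,-29],0.7],
])

```text
time: 21.3
eef_pos: [0.5284, -0.2645, 0.0908]
tcp_rot: [0.556, 0.437, -0.438, -0.555]
contact_force: [0.2, 0.4, -0.3]
opening: 0.406
```

```bash
python3 - <<'E'
from h import *
T=["30","31","32"]
for t in T: snap("scene",t);snap("top",t)
go(J(1,0.7,.092),JY)
b=crop("scene","30",200,340,180,300,6)
cv2.imwrite("pics/c30.png",cv2.resize(b,None,fx=.9,fy=.75))
q=injig("scene",T)
q=q[(abs(q[:,1])<30)&(abs(q[:,0])<95)&(q[:,2]>76)&(q[:,2]<128)]
for s in(-1,1):
    k=q[(q[:,0]*s>63)&(q[:,0]*s<79)]
    for z in range(83,122,3):
        g=k[abs(k[:,2]-z)<1.5]
        if len(g)>3: print(s,z,len(g),np.median(g[:,1]).round(1),np.percentile(g[:,1],[10,90]).round(1))
    g=k[(k[:,2]>92)&(k[:,2]<114)];print(np.polyfit(g[:,2],g[:,1],1))
print("l",np.percentile(q[:,0],[1,99]))
E
```

```text
t 21.6 p [ 0.5292 -0.2595  0.0908] 
R(cols x,y,z)
 [[ 0.229 -0.001 -0.973]
 [ 0.973  0.001  0.229]
 [ 0.001 -1.     0.001]] 
F [ 0.1  0.4 -1.3] open 0.403 q [-0.63  0.26  1.89  0.    1.   -1.97]
shift [-5.  -1.2 -0.6] turn about tool y 0.1
-1 89 19 0.1 [-4.4  5.7]
-1 92 20 -0.7 [-4.1  3.7]
-1 95 25 -0.4 [-4.8  4.4]
-1 98 20 -1.5 [-4.6  5.4]
-1 101 24 -1.4 [-4.8  2.3]
-1 104 24 -1.3 [-5.3  2.7]
-1 107 20 -1.1 [-5.3  3.8]
-1 110 22 -2.3 [-5.5  2.9]
-1 113 52 0.1 [-4.6  7.8]
-1 116 33 1.8 [-2.7  6.7]
[ 0.02619951 -3.14185049]
1 89 7 -2.4 [-5.5 -1.3]
1 92 15 -3.2 [-6.9  0.1]
1 95 8 -4.2 [-6.9 -0.7]
1 98 14 -3.0 [-6.1 -1.6]
1 101 9 -2.0 [-6.7 -0.8]
1 104 13 -3.4 [-7.2 -1.6]
1 107 13 -3.4 [-7.3 -2.4]
1 110 15 -4.8 [-8.2 -2.4]
1 113 41 -2.0 [-6.5  5.7]
1 116 30 -0.3 [-5.2  5.2]
[  0.06718351 -10.52932231]
l [-77.22618466  80.16447085]
```

View pics/c30.png

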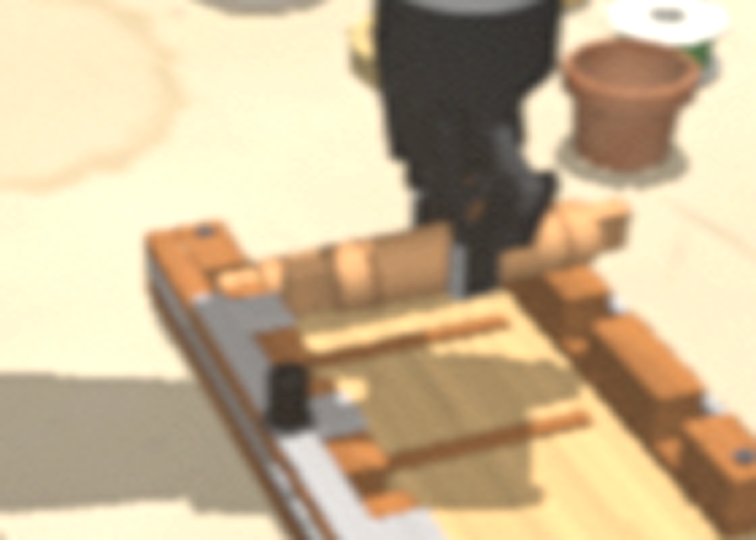

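step_arm([
  [[0,0,0],[-3,0,0],0.7],
  [[0,0,0],[-5,0,-0.5],0.7],
  [[0,0,0],[-5,0,-0.5],0.7],
  [[0,0,0],[-5,0,-0.5],0.7],
  [[0,0,0],[-5,0,-0.5],0.7],
])

```text
time: 22.02
eef_pos: [0.5285, -0.2662, 0.0914]
tcp_rot: [0.555, 0.438, -0.438, -0.555]
contact_force: [0.2, 0.1, 0.0]
opening: 0.404
```

```bash
python3 - <<'E'
from h import *
T=["33","34","35"]
go(J(1,0.7,.092),JY)
for t in T: snap("scene",t);snap("top",t)
q=injig("scene",T)
q=q[(abs(q[:,1])<30)&(abs(q[:,0])<95)&(q[:,2]>76)&(q[:,2]<128)]
for s in(-1,1):
    k=q[(q[:,0]*s>63)&(q[:,0]*s<78)]
    for z in range(83,122,3):
        g=k[abs(k[:,2]-z)<1.5]
        if len(g)>3: print(s,z,len(g),np.median(g[:,1]).round(1),np.percentile(g[:,1],[10,90]).round(1))
    g=k[(k[:,2]>92)&(k[:,2]<112)];print(np.polyfit(g[:,2],g[:,1],1))
    g=k[(k[:,2]>112)];print("topedge",np.percentile(g[:,1],[4,50,96]))
print("l",np.percentile(q[:,0],[1,99]))
go(J(1,0.7,.092),JY)
E
```

```text
t 22.02 p [ 0.5285 -0.2662  0.0914] 
R(cols x,y,z)
 [[ 0.231  0.    -0.973]
 [ 0.973 -0.     0.231]
 [ 0.    -1.    -0.   ]] 
F [0.2 0.1 0. ] open 0.404 q [-0.64  0.26  1.89  0.    1.   -1.98]
shift [ 1.6 -0.6  0.3] turn about tool y -0.0
-1 89 14 -5.7 [-6.6 -4.4]
-1 92 20 -5.9 [-6.6 -1.3]
-1 95 21 -6.4 [-7.7 -1.5]
-1 98 20 -6.5 [-7.5 -2. ]
-1 101 19 -6.8 [-7.7 -5.8]
-1 104 24 -6.5 [-8.3 -1.1]
-1 107 18 -7.7 [-8.6 -4.8]
-1 110 26 -6.8 [-8.1 -2.4]
-1 113 20 -6.4 [-9.1 -1. ]
-1 116 60 -3.7 [-8.1  1.9]
[-0.0490103  -1.03873215]
topedge [-9.09164534 -4.13920845  2.85107414]
1 89 6 -7.1 [-7.9 -6.5]
1 95 12 -8.0 [-9.7 -6.6]
1 98 7 -8.5 [-10.1  -8. ]
1 101 10 -8.3 [-9.8 -7.9]
1 104 13 -9.2 [-10.1  -7.1]
1 107 9 -8.5 [-9.6 -7.6]
1 110 14 -9.3 [-10.8  -8.4]
1 113 21 -9.4 [-10.8  -7.6]
1 116 50 -4.1 [-9.   1.6]
[-0.07649918 -1.03845378]
topedge [-10.51184483  -5.69830244   1.85604899]
l [-76.22468455  81.67404491]
t 22.32 p [ 0.5285 -0.2663  0.0913] 
R(cols x,y,z)
 [[ 0.231  0.    -0.973]
 [ 0.973  0.     0.231]
 [ 0.    -1.    -0.   ]] 
F [ 0.1 -0.4 -0.1] open 0.407 q [-0.64  0.26  1.89  0.    1.   -1.98]
shift [ 1.8 -0.7  0.2] turn about tool y -0.0
```

step_arm([
  [[0,-0.8,0],[1.7,10,2],0.7],
  [[0,-0.8,0],[1.7,20,2],0.7],
  [[0,-0.8,0],[1.7,28,2],0.7],
  [[0,-0.8,0],[1.7,32,2],0.7],
  [[0,-0.8,0],[1.7,32,2],0.7],
  [[0,-0.8,0],[1.7,32,2],0.7],
])

```text
time: 22.82
eef_pos: [0.5266, -0.264, 0.0586]
tcp_rot: [-0.551, -0.442, 0.442, 0.552]
contact_force: [-0.1, 0.5, -0.9]
opening: 0.403
```

```bash
python3 - <<'E'
from h import *
T=["36","37"]
for t in T: snap("scene",t)
go(J(-1,0.7,.0185),JY)
q=injig("scene",T)
q=q[(abs(q[:,1])<30)&(abs(q[:,0])<95)&(q[:,2]>57)&(q[:,2]<95)]
for s in(-1,1):
    k=q[(q[:,0]*s>63)&(q[:,0]*s<78)]
    g=k[(k[:,2]>61)&(k[:,2]<80)];print(np.polyfit(g[:,2]-70,g[:,1],1),np.median(g[:,1]))
print("l",np.percentile(q[:,0],[1,99]))
E
```

```text
t 22.92 p [ 0.5272 -0.2644  0.0596] 
R(cols x,y,z)
 [[ 0.218  0.    -0.976]
 [ 0.976 -0.     0.218]
 [-0.    -1.    -0.001]] 
F [ 0.3  0.4 -0.7] open 0.403 q [-0.64  0.3   1.9  -0.    0.94 -1.99]
shift [ 0.2 41.1  0.6] turn about tool y 0.8
[-0.02752045 -5.83908639] -6.1264418396454285
[-0.04985391 -5.90044326] -6.048291340884887
l [-78.32312045  78.67226832]
```

step_arm([
  [[0,0,0],[0,7,0],0.7],
  [[0,0,0],[0,14,0],0.7],
  [[0,0,0],[0,20,0],0.7],
  [[0,0,0],[0,25,0],0.7],
  [[0,0,0],[0,29,0],0.7],
  [[0,0,0],[0,32,0],0.7],
  [[0,0,0],[0,32,0],0.7],
])

```text
time: 23.5
eef_pos: [0.5266, -0.2639, 0.0264]
tcp_rot: [-0.551, -0.442, 0.442, 0.552]
contact_force: [0.7, 1.0, -1.0]
opening: 0.402
```

```bash
python3 - <<'E'
from h import *
go(J(-1,0.7,.0185),JY)
E
```

```text
t 23.5 p [ 0.5266 -0.2639  0.0264] 
R(cols x,y,z)
 [[ 0.218 -0.001 -0.976]
 [ 0.976  0.001  0.218]
 [ 0.    -1.     0.001]] 
F [ 0.7  1.  -1. ] open 0.402 q [-0.64  0.35  1.91 -0.    0.88 -1.99]
shift [-0.1  7.9 -0.2] turn about tool y 0.8
```

step_arm([
  [[0,0,0],[0,3,0],0.7],
  [[0,0,0],[0,6,0],0.7],
  [[0,0,0],[0,8,0],0.7],
  [[0,0,0],[0,9,0],0.7],
  [[0,0,0],[0,9,0],0.7],
])

```text
time: 23.92
eef_pos: [0.5269, -0.2642, 0.019]
tcp_rot: [-0.551, -0.442, 0.442, 0.552]
contact_force: [-1.7, 0.8, 3.5]
opening: 0.401
```

step_arm([
  [[0,0,0],[0,0,0],0.6],
  [[0,0,0],[0,0,0],0.5],
  [[0,0,0],[0,0,0],0.4],
  [[0,0,0],[0,0,0],0.3],
  [[0,0,0],[0,0,0],0.3],
  [[0,0,0],[0,-30,0],0.3],
  [[0,0,0],[0,-70,0],0.3],
  [[0,0,0],[0,-110,0],0.3],
  [[0,0,0],[0,-130,0],0.3],
])

```text
time: 24.67
eef_pos: [0.5289, -0.2656, 0.1537]
tcp_rot: [0.554, 0.443, -0.442, -0.549]
contact_force: [1.5, -0.4, 0.7]
opening: 0.698
```

step_arm([
  [[0,0,0],[40,0,0],0.2],
  [[0,0,0],[80,0,0],0.2],
  [[0,0,0],[120,0,0],0.2],
  [[0,0,0],[160,0,0],0.2],
  [[0,0,0],[200,0,0],0.2],
  [[0,0,0],[240,0,0],0.2],
  [[0,0,0],[280,0,0],0.2],
  [[0,0,0],[280,0,0],0.2],
])

```text
time: 25.33
eef_pos: [0.5883, 0.0153, 0.1483]
tcp_rot: [-0.55, -0.445, 0.443, 0.551]
contact_force: [-0.4, -1.2, 0.1]
opening: 0.797
```

```bash
python3 - <<'E'
from h import *
T=["40","41","42"]
for t in T: snap("top",t);snap("scene",t)
a=crop("top","40",285,405,165,265,5);b=crop("scene","40",215,335,215,315,5)
cv2.imwrite("pics/c40.png",cv2.resize(np.hstack([a,b]),(800,333)))
Q=injig("top",T)
for y in(0,85):
  q=Q[(abs(Q[:,1]-y)<30)&(abs(Q[:,0])<95)]
  for lo,hi in((-78,-64),(-58,-40),(40,58),(64,78)):
    k=q[(q[:,0]>lo)&(q[:,0]<hi)&(q[:,2]>28)]; print(lo,[(w,float(np.median(k[abs(k[:,1]-y-w)<1][:,2]).round(1)))for w in range(-18,20,3) if (abs(k[:,1]-y-w)<1).sum()>2])
k=Q[(Q[:,2]>66)&(Q[:,2]<100)&(abs(Q[:,0]+94)<20)&(abs(Q[:,1])<80)];print("knob",k.mean(0))
s,R=state()
E
```

```text
-78 [(-18, 47.1), (-15, 46.6), (-12, 46.2), (-9, 41.3), (-6, 41.7), (-3, 44.2), (0, 43.1), (3, 43.5), (6, 38.0), (9, 46.0), (12, 45.9), (15, 46.9), (18, 47.2)]
-58 [(-15, 39.8), (-12, 42.5), (-9, 45.8), (-6, 46.0), (-3, 48.1), (0, 48.5), (3, 48.3), (6, 47.1), (9, 44.3), (12, 43.4), (15, 39.3), (18, 35.9)]
40 [(-15, 39.2), (-12, 43.1), (-9, 45.7), (-6, 46.4), (-3, 46.3), (0, 48.2), (3, 47.2), (6, 47.7), (9, 44.6), (12, 42.4), (15, 40.0), (18, 36.4)]
64 [(-18, 46.7), (-15, 46.8), (-12, 45.8), (-9, 37.8), (-6, 41.8), (-3, 44.2), (0, 43.5), (3, 43.5), (6, 38.9), (9, 44.5), (12, 47.5), (15, 46.1), (18, 47.4)]
-78 [(-18, 46.2), (-15, 46.5), (-12, 47.4), (-9, 42.4), (-6, 42.8), (-3, 43.6), (0, 45.3), (3, 44.2), (6, 39.1), (9, 43.2), (12, 45.4), (15, 47.0), (18, 46.7)]
-58 [(-15, 38.9), (-12, 42.9), (-9, 43.6), (-6, 46.0), (-3, 46.7), (0, 48.3), (3, 47.8), (6, 45.9), (9, 45.3), (12, 42.1), (15, 39.3), (18, 35.2)]
40 [(-15, 37.5), (-12, 42.3), (-9, 43.7), (-6, 46.6), (-3, 46.7), (0, 47.1), (3, 47.1), (6, 46.9), (9, 45.3), (12, 43.2), (15, 41.3), (18, 34.6)]
64 [(-18, 46.5), (-15, 46.8), (-12, 47.2), (-9, 38.5), (-3, 44.7), (0, 43.9), (3, 44.2), (6, 42.3), (9, 44.7), (12, 46.1), (15, 46.7), (18, 47.8)]
knob [-92.7415113  -40.32814898  83.95321736]
t 25.63 p [0.5877 0.0077 0.1482] 
R(cols x,y,z)
 [[ 0.219 -0.    -0.976]
 [ 0.976 -0.     0.219]
 [-0.    -1.     0.   ]] 
F [ 0.5  0.3 -0.3] open 0.801 q [-0.16  0.18  1.86 -0.    1.1  -1.51]
```

View pics/c40.png

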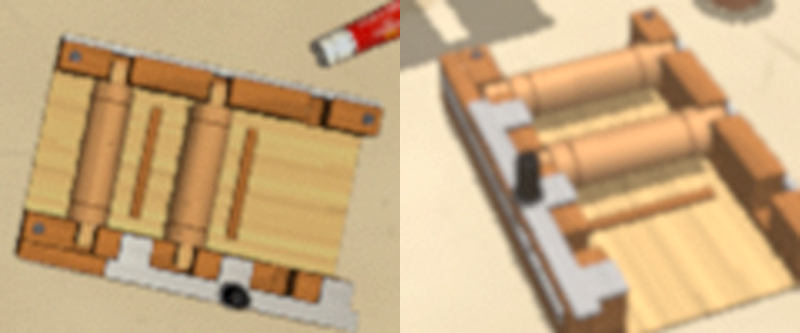

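View pics/scene40.png

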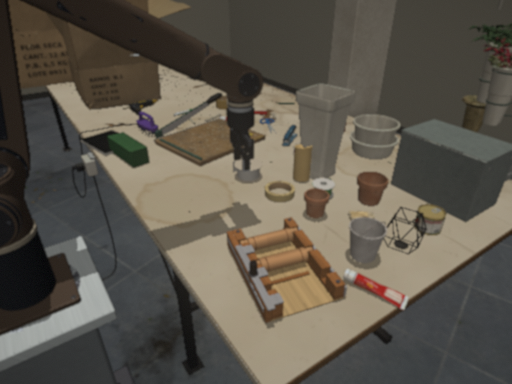

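```bash
python3 - <<'E'
from h import *
go(J(-92,-40.7,.15),JY)
E
```

```text
t 25.63 p [0.5877 0.0077 0.1482] 
R(cols x,y,z)
 [[ 0.219 -0.    -0.976]
 [ 0.976 -0.     0.219]
 [-0.    -1.     0.   ]] 
F [ 0.5  0.3 -0.3] open 0.801 q [-0.16  0.18  1.86 -0.    1.1  -1.51]
shift [-318.9   -1.7   91.3] turn about tool y 0.7
```

step_arm([
  [[0,0.7,0],[-36,0,10],0.4],
  [[0,0.7,0],[-72,0,20],0.4],
  [[0,0.7,0],[-108,0,30],0.4],
  [[0,0.7,0],[-144,0,40],0.4],
  [[0,0.7,0],[-180,0,50],0.4],
  [[0,0.7,0],[-216,0,60],0.4],
  [[0,0.7,0],[-252,0,71],0.4],
  [[0,0.7,0],[-288,0,82],0.4],
  [[0,0.7,0],[-319,0,91],0.4],
  [[0,0.7,0],[-319,0,91],0.4],
], newtons=25)

```text
time: 26.47
eef_pos: [0.4266, -0.288, 0.1488]
tcp_rot: [0.557, 0.436, -0.437, -0.555]
contact_force: [0.7, 1.2, 0.7]
opening: 0.598
```

step_arm([
  [[0,0,0],[0,0,0],0.5],
  [[0,0,0],[0,0,0],0.5],
  [[0,0,0],[0,0,0],0.5],
])

```text
time: 26.72
eef_pos: [0.4296, -0.282, 0.1482]
tcp_rot: [-0.554, -0.439, 0.439, 0.555]
contact_force: [0.8, 0.6, -0.2]
opening: 0.501
```

```bash
python3 - <<'E'
from h import *
go(J(-92,-40.7,.069),JY)
E
```

```text
t 26.72 p [ 0.4296 -0.282   0.1482] 
R(cols x,y,z)
 [[ 0.229 -0.    -0.973]
 [ 0.973  0.     0.229]
 [ 0.    -1.     0.   ]] 
F [ 0.8  0.6 -0.2] open 0.501 q [-0.78  0.02  2.04  0.    1.08 -2.12]
shift [-1.6 79.2  0.7] turn about tool y 0.1
```

step_arm([
  [[0,0,0],[-1.5,25,0],0.5],
  [[0,0,0],[-1.5,50,0],0.5],
  [[0,0,0],[-1.5,70,0],0.5],
  [[0,0,0],[-1.5,79,0],0.5],
  [[0,0,0],[-1.5,79,0],0.5],
  [[0,0,0],[-1.5,79,0],0.6],
  [[0,0,0],[-1.5,79,0],0.7],
  [[0,0,0],[-1.5,79,0],0.8],
  [[0,0,0],[-1.5,79,0],0.9],
  [[0,0,0],[-1.5,79,0],0.9],
])

```text
time: 27.55
eef_pos: [0.4306, -0.2837, 0.0711]
tcp_rot: [0.555, 0.44, -0.438, -0.554]
contact_force: [2.8, 5.1, 5.8]
opening: 0.195
```

step_arm([
  [[0,0,0],[4,0,0],0.9],
  [[0,0,0],[8,0,0],0.9],
  [[0,0,0],[12,0,0],0.9],
  [[0,0,0],[16,0,0],0.9],
  [[0,0,0],[20,0,0],0.9],
  [[0,0,0],[24,0,0],0.9],
  [[0,0,0],[28,0,0],0.9],
  [[0,0,0],[32,0,0],0.9],
  [[0,0,0],[36,0,0],0.9],
  [[0,0,0],[38,0,0],0.9],
])

```text
time: 28.38
eef_pos: [0.439, -0.2481, 0.0711]
tcp_rot: [0.556, 0.439, -0.439, -0.553]
contact_force: [-1.6, -2.1, 7.2]
opening: 0.197
```

```bash
python3 - <<'E'
from h import *
s,R=state()
p=(s["eef_pos"][:2]-jo)*1000;print("jig",p@ex,p@ey)
E
```

```text
t 28.38 p [ 0.439  -0.2481  0.0711] 
R(cols x,y,z)
 [[ 0.229  0.002 -0.973]
 [ 0.973 -0.004  0.229]
 [-0.003 -1.    -0.003]] 
F [-1.6 -2.1  7.2] open 0.197 q [-0.72  0.11  2.11 -0.    0.92 -2.05]
jig -89.99899071184122 -3.9524162059712267
```

step_arm([
  [[0,0,0],[2,0,0],0.9],
  [[0,0,0],[4,0,0],0.9],
  [[0,0,0],[5,0,0],0.9],
  [[0,0,0],[6,0,0],0.9],
  [[0,0,0],[7,0,0],0.9],
  [[0,0,0],[8,0,0],0.9],
  [[0,0,0],[8,0,0],0.9],
])

```text
time: 28.97
eef_pos: [0.4404, -0.2426, 0.0711]
tcp_rot: [0.557, 0.438, -0.441, -0.551]
contact_force: [-3.1, -7.5, 3.5]
opening: 0.199
```

```bash
python3 - <<'E'
from h import *
s,R=state()
p=(s["eef_pos"][:2]-jo)*1000;print("jig",p@ex,p@ey)
E
```

```text
t 28.97 p [ 0.4404 -0.2426  0.0711] 
R(cols x,y,z)
 [[ 0.228  0.001 -0.974]
 [ 0.974 -0.009  0.228]
 [-0.008 -1.    -0.003]] 
F [-3.1 -7.5  3.5] open 0.199 q [-0.7   0.1   2.11 -0.01  0.92 -2.04]
jig -89.97603661499186 1.7533120751907714
```

step_arm([
  [[0,0,0],[1,0,0],0.9],
  [[0,0,0],[2,0,0],0.9],
  [[0,0,0],[2,0,0],0.9],
])

```text
time: 29.22
eef_pos: [0.4404, -0.2425, 0.0711]
tcp_rot: [0.557, 0.437, -0.442, -0.55]
contact_force: [-5.8, -14.6, 1.9]
opening: 0.201
```

```bash
python3 - <<'E'
from h import *
s,R=state()
p=(s["eef_pos"][:2]-jo)*1000;print("jig",p@ex,p@ey)
E
```

```text
t 29.22 p [ 0.4404 -0.2425  0.0711] 
R(cols x,y,z)
 [[ 0.226  0.001 -0.974]
 [ 0.974 -0.013  0.226]
 [-0.012 -1.    -0.004]] 
F [ -5.8 -14.6   1.9] open 0.201 q [-0.7   0.1   2.11 -0.01  0.92 -2.04]
jig -89.95453807212063 1.8511869450747098
```

Hard stop reached: 42.5 mm of travel and no more movement at 15 N. I'll relax, release and retreat.

step_arm([
  [[0,0,0],[-3,0,0],0.9],
  [[0,0,0],[-3,0,0],0.7],
  [[0,0,0],[-3,0,0],0.6],
  [[0,0,0],[-3,0,0],0.5],
  [[0,0,0],[-3,0,0],0.5],
  [[0,0,0],[-3,-30,0],0.5],
  [[0,0,0],[-3,-70,0],0.5],
  [[0,0,0],[-3,-110,0],0.5],
  [[0,0,0],[-3,-130,0],0.5],
])

```text
time: 29.97
eef_pos: [0.4411, -0.2408, 0.2041]
tcp_rot: [0.556, 0.44, -0.439, -0.552]
contact_force: [1.0, -0.2, 0.8]
opening: 0.504
```

step_arm([
  [[0,0,0],[40,0,-4],0.4],
  [[0,0,0],[80,0,-8],0.4],
  [[0,0,0],[120,0,-12],0.4],
  [[0,0,0],[160,0,-16],0.4],
  [[0,0,0],[200,0,-20],0.4],
  [[0,0,0],[240,0,-24],0.4],
  [[0,0,0],[280,0,-28],0.4],
  [[0,0,0],[280,0,-28],0.4],
  [[0,0,0],[280,0,-28],0.4],
])

```text
time: 30.72
eef_pos: [0.5309, 0.0284, 0.1987]
tcp_rot: [-0.553, -0.44, 0.441, 0.554]
contact_force: [0.7, 0.9, 0.4]
opening: 0.602
```

```bash
python3 - <<'E'
from h import *
T=["50","51","52"]
for t in T: snap("top",t);snap("scene",t)
a=crop("top","50",285,405,165,265,5);b=crop("scene","50",215,335,215,315,5)
cv2.imwrite("pics/c50.png",cv2.resize(np.hstack([a,b]),(800,333)))
Q=injig("top",T)
for y in(0,85):
  q=Q[(abs(Q[:,1]-y)<30)&(abs(Q[:,0])<95)]
  for lo,hi in((-78,-64),(-58,-40),(40,58),(64,78)):
    k=q[(q[:,0]>lo)&(q[:,0]<hi)&(q[:,2]>28)]; print(lo,[(w,float(np.median(k[abs(k[:,1]-y-w)<1][:,2]).round(1)))for w in range(-18,20,3) if (abs(k[:,1]-y-w)<1).sum()>2])
k=Q[(Q[:,2]>66)&(Q[:,2]<100)&(abs(Q[:,0]+94)<20)&(abs(Q[:,1])<80)];print("knob",k.mean(0))
s,R=state()
# bystanders moved?
d=np.abs(np.load("pics/top50.npy").astype(int)-np.load("pics/top0.npy").astype(int)).sum(-1)
for nme,(u,v) in dict(pot=(295,137),tape=(243,148),spool=(268,105),spool2=(186,153)).items(): print(nme,(d[v-22:v+22,u-22:u+22]>90).sum())
E
```

```text
-78 [(-18, 46.8), (-15, 46.6), (-12, 53.4), (-9, 54.2), (-6, 54.0), (-3, 53.6), (0, 54.0), (3, 53.9), (6, 54.1), (9, 54.4), (12, 51.2), (15, 47.7), (18, 47.1)]
-58 [(-15, 38.2), (-12, 43.5), (-9, 46.6), (-6, 47.0), (-3, 47.6), (0, 48.0), (3, 47.4), (6, 45.8), (9, 44.5), (12, 42.9), (15, 39.3), (18, 33.0)]
40 [(-15, 39.3), (-12, 43.3), (-9, 45.4), (-6, 46.1), (-3, 47.7), (0, 46.8), (3, 47.2), (6, 47.3), (9, 45.2), (12, 42.1), (15, 39.9), (18, 34.2)]
64 [(-18, 47.4), (-15, 47.5), (-12, 46.8), (-9, 40.1), (-6, 42.6), (-3, 43.6), (0, 43.5), (3, 43.0), (6, 41.7), (9, 44.3), (12, 46.5), (15, 46.3), (18, 46.1)]
-78 [(-18, 47.4), (-15, 46.7), (-12, 52.8), (-9, 54.8), (-6, 53.8), (-3, 53.9), (0, 55.6), (3, 53.5), (6, 53.0), (9, 53.9), (12, 53.1), (15, 46.8), (18, 47.6)]
-58 [(-15, 40.8), (-12, 43.0), (-9, 45.1), (-6, 47.3), (-3, 46.4), (0, 47.2), (3, 46.6), (6, 46.1), (9, 44.2), (12, 43.5), (15, 38.8), (18, 33.9)]
40 [(-18, 30.7), (-15, 39.5), (-12, 42.3), (-9, 43.8), (-6, 46.8), (-3, 48.5), (0, 47.0), (3, 47.3), (6, 46.6), (9, 45.7), (12, 45.3), (15, 39.3), (18, 34.4)]
64 [(-18, 47.3), (-15, 47.2), (-12, 46.7), (-9, 42.7), (-3, 43.5), (0, 42.3), (3, 43.7), (6, 43.0), (9, 46.0), (12, 46.4), (15, 46.9), (18, 46.4)]
knob [-92.65380831   2.18916933  83.77748949]
t 31.02 p [0.5308 0.0248 0.1992] 
R(cols x,y,z)
 [[ 0.232 -0.    -0.973]
 [ 0.973 -0.     0.232]
 [-0.    -1.     0.   ]] 
F [-0.4  0.2  0.6] open 0.597 q [-0.14 -0.    1.96 -0.    1.18 -1.48]Traceback (most recent call last):
  File "<stdin>", line 14, in <module>
    fid = stack.enter_context(open(os.fspath(file), "rb"))
                              ~~~~^^^^^^^^^^^^^^^^^^^^^^^
FileNotFoundError: [Errno 2] No such file or directory: 'pics/top0.npy'
```

View pics/c50.png

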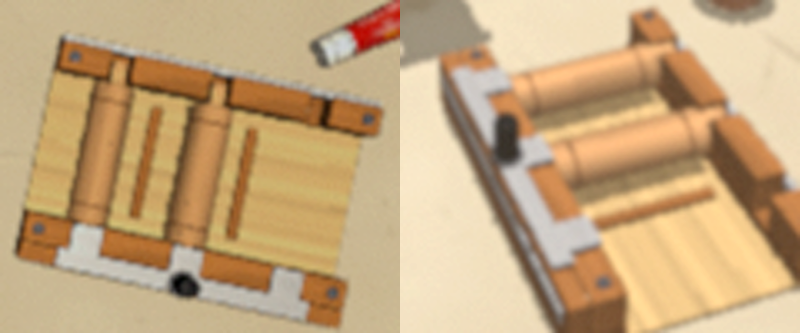

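View pics/top50.png

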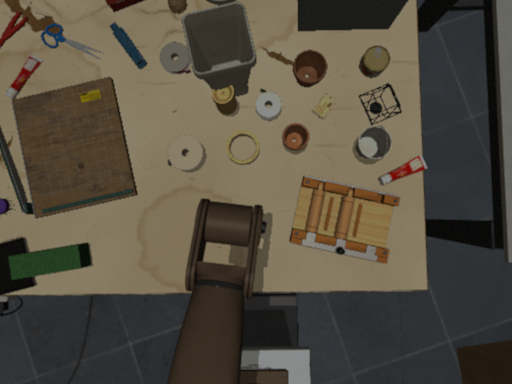

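The keeper tabs lie over the near slots, both rungs are seated, and nothing else has moved. Handing in.

```bash
python3 - <<'E'
from h import *
print(ctrl.sign_off())
E
```

```text
the job is handed in; nothing more can be done
None
```

The jig is set up and I have handed the job in at about 31 s. Only two of the three rungs were there.

**What I did**
- I drew the keeper back to its stop before touching the rungs.
- I rolled each rung along the table, held loosely between the open fingers, until its tongues stood on edge: about 57° for one and 75° for the other.
- I laid them into nests 2 and 1, then slid the keeper home to its stop. It travelled about 42.5 mm and did not move further at about 15 N.

**Last checks**
- **Rungs:** in both nests the tops of the bars measured about 47–48 mm above the table. The far tongues measured about 43–44 mm, as they should when fully down. The near tongues measured about the same before the tabs covered them.
- **Keeper:** the tabs lie over the near slots.
- **Pot, tape and spool:** they look unmoved by eye in the top view. My pixel comparison for them failed because a file was missing, and I did not repeat it.

**Disagreements**
- Camera and arm positions differed by up to about 2 mm across the jig. The last one is the knob, which read +2.2 mm by camera against the 0 expected when home.
- The rungs were a few degrees off upright when held over the nests, within what the slots allow, and both went in with no noticeable resistance.

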